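Free the seized clamp of a tube mixer and turn its disc by hand

TASK

The black clamp knob on the tube mixer has seized: break it loose with a short firm twist anticlockwise (seen from above), then carry on unscrewing it freely until it has been backed off by at least half a turn in all. Then mix the samples by hand: turn the disc clockwise by its orange crank handle, at an easy pace of no less than three seconds a turn, past the red pointer once and on through one more full turn, and leave the handle standing at the red pointer. Let go, and leave the small vials on and around it where they stand.

Things in the scene. Friction and masses are not known exactly. Their poses are not given: they have to be found in the camera images.
- mixer: Tube mixer, a white machine fixed on the table: base 250 x 360 x 24 mm, head sloping 30 degrees, low side roughly towards the robot. Origin under the base's centre. Its grey disc (radius 82 mm, 8 mm thick) carries six capped tubes lying radially, nothing of them higher than 18 mm above the disc's face.
- disc_axis (a point): Fixed point on the mixer: centre of the disc's upper face, 125 mm over the table. Its axes do not turn with the disc: z is the disc's axis, upward, leaning 30 degrees from vertical towards the low side; x points up the slope to the small red pointer at the rim; y to the left looking up the slope.
- disc (a joint): Disc angle, rad, growing clockwise seen from above; 0 with the handle at the red pointer, 6.283 the same one turn later. Starts between -1.2 and -0.3 (handle on the +y side). At angle a the handle stands at 50 mm x (cos a, -sin a) in disc_axis x, y. Drags hard (about 0.6 N m) while clamped; freed, it has slight friction and stays where left. Stops at -2 and 9.
- handle_grip (a point): Where to grip the orange crank handle: on its axis, 46 mm above the disc's face. A sleeve 18 mm in diameter, parallel to the disc's axis, from 14 to 64 mm above the face, 50 mm from the axis. It spins freely on its pin, so the tool need not turn with it. z is its axis; x and y spin with it.
- knob_grip (a point): Middle of the black round ribbed clamp knob, 42 mm in diameter, 30 mm tall (16 mm below to 14 mm above this point), over an aluminium cover plate (top 7 mm above the disc's face) beside the disc: in disc_axis axes at (0, -135, 38) mm. z is its axis, parallel to the disc's; x and y turn with it. It does not rise, and stands clear of the handle's path.
- knob (a joint): Knob angle, rad, growing anticlockwise seen from above (loosening). Starts at 0, seized: the resistance builds up to about 0.65 N m and gives way suddenly near 0.3 rad; beyond 0.6 rad only a slight drag (0.05 N m) is left. Half a turn is 3.14; stop at 4.0. Round, it can be gripped at any angle. Backing it off also frees the disc from its brake.
- vial_a_mid (a point): Bystander: middle of a glass vial with black cap, 25 mm in diameter, 56 mm tall, standing on the mixer's base along its low edge, left of the middle.
- vial_b_mid (a point): Bystander: middle of a like vial with white cap, standing on the mixer's base at the high right corner.
- vial_c_mid (a point): Bystander: middle of a vial with black cap standing on the table left of the mixer.
- vial_d_mid (a point): Bystander: middle of a vial with white cap standing near the last.

How it is judged:
On the way, in this order (a step that is already met when the one before it is completed fails the run):
1. the knob is broken loose (value of joint knob above 0.4 rad), for 0.05 s.
2. the knob is backed off by half a turn (value of joint knob above 3 rad), for 0.1 s.
3. the disc is turning on past the pointer (value of joint disc above 2.5 rad), for 0.05 s.
4. the disc has come round a full turn more (value of joint disc above 6.08 rad), for 0.05 s.
At the end, for the whole second after the job is handed in: The knob stands at least half a turn loose (3.0 rad or more), and the disc rests one full turn past its first pass of the red pointer, with the handle at the pointer within 0.2 rad (about 10 mm); the vials stand where they were (none ever moved 25 mm) (value of joint disc between 6.08 and 6.49 rad and velocity of joint disc between -0.1 and 0.1 rad/s and value of joint knob above 3 rad); the robot touches nothing.
It fails at once if the disc is spun too fast (over 5 rad/s) (velocity of joint disc above 5 rad/s or velocity of joint disc below -5 rad/s).
It fails at once if a vial is moved more than 25 mm (distance of any of vial_a_mid, vial_b_mid, vial_c_mid, vial_d_mid from where it was at the start of the episode above 0.025 m).
It also fails if it takes over 72 s, if anything falls off the work surface, if the arm or the gripper's body presses on something with over 40 N, if the wrist force passes 120 N, or if a joint passes its speed limit or range.

ROBOT

A 6-joint arm with a two-finger parallel gripper is mounted at the origin on the work surface. World frame = base frame: x ahead of the robot, y to its left, z up, the work surface at z = 0. Lengths are in m, angles in rad, forces in N, time in s.
With the tool pointing down it reaches from about 0.325 to 0.775 m from the base axis. Payload 5.5 kg.
Tool frame: the origin (TCP) lies between the finger pads; the fingertips stand 8 mm ahead of it and the grasp point (between the pads) lies 11 mm behind it (tcp_to_tips is the distance from the TCP to the fingertips, in m); z points along the fingers, y is the direction in which the jaws open and shut (so a half turn about z gives the same grasp; the last joint's range is limited). The gripper opens to 88 mm and grips with 3 to 60 N. Pads are 20 mm wide; open, the fingers measure 115 mm over their backs; the gripper's body (75 mm by 178 mm) begins 61 mm behind the grasp point.
Start: joints at [-1.355, 0.091, 1.231, -0, 1.82, -0.057], TCP at [0.162, -0.578, 0.231] pointing down, gripper open.
Joint ranges: [-2.87, 2.87], [-0.86, 2.18], [0.17, 2.46], [-1.51, 4.65], [0.06, 2.69], [-2.65, 2.65]. Speed limits (rad/s): [2.57, 2.57, 3.01, 3.14, 3.14, 3.14].

INTERFACE

Orientations are given as a unit quaternion [w, x, y, z].
In Python, from bench import * gives the robot as it stands. Calls block until the motion is done:
- move_to(position, orientation): joint-space move of the TCP to a pose.
- move_l(position, speed=0.15, orientation=None): straight line of the TCP; orientation=None keeps the orientation; speed is the mean speed in m/s.
- movej(angles): joint-space move.
- gripper_open() and close(): open the fingers fully, or close them until they stop; the grip force is fixed at half the most.
- hold(seconds).
- inverse_kinematics(position, orientation): joint angles nearest the present ones, or None.
- state(): the state.
- get_image(name): name is "side" or "top" or "wrist"; returns a dict with "frame" (384x512x3 uint8, blue, green, red), "depth" (384x512 float32, m along the optical axis (not along the pixel's ray), 0 where there is no reading), "camera_matrix" (3x3 intrinsics, pixels), "view" (4x4, takes a point from world to camera coordinates). Camera axes: x right, y up, looking along -z (the intrinsics and any distortion apply to the point x, -y, -z); pixel columns grow to the right and rows downward; lengths in m; the calibration is good to about 2 mm. The wrist camera is an equidistant fisheye: a pixel r from the principal point sees the ray r / f radians off the axis. A picture is of the moment at which its call begins.
A pose or a line that the arm cannot do raises IKError and nothing moves.
- job_done(): hands the job in, once; it reports no verdict.
The state is a dict: "time": time; "joint_pos": joint angles; "dq": joint speeds; "joint_torque": joint torques, N m; "ee_pos": TCP position; "ee_rot": TCP orientation; "ft_force": force on the tool from outside, world axes, zero at the start; "moment": the same for the moment, N m; "finger_gap": finger opening in m.
Only numpy, scipy, OpenCV 4.12 (cv2) and the standard library are available. Lean on these libraries where they do the work, as an engineer would, in place of code of your own. Each camera call takes 0.05 s, during which the arm holds its last target.

## Working session

There is one attempt and no reset: what is moved stays moved. The work goes in short steps, each a Python script; the robot and the scene stay as the last script left them, time stands still between calls to the robot, and variables do not carry over. Pictures are saved under pics/ and viewed, and the job is handed in when it is done.

```bash
ls; mkdir -p pics; python3 - <<'E'
from bench import *
import cv2, numpy as np, pickle
s=state(); print(s)
for n in ["side","top","wrist"]:
    d=get_image(n); cv2.imwrite(f"pics/{n}0.png",d["frame"]); pickle.dump(d,open(f"pics/{n}0.pkl","wb"))
    print(n,d["camera_matrix"],d["view"], [k for k in d])
E
```

```text
pics
{'time': 0.0, 'joint_pos': array([-1.35469957e+00,  9.18495537e-02,  1.23187821e+00, -1.28022164e-05,
        1.81980330e+00, -5.67044655e-02]), 'dq': array([ 0.00083739,  0.00179041, -0.00027354, -0.00137512, -0.00141854,
       -0.00047524]), 'joint_torque': array([ 5.54672067e-05, -4.46451080e+01, -4.06445360e+01,  6.97650807e-02,
        2.92480015e-02, -1.63561776e-04]), 'ee_pos': array([ 0.16158874, -0.5775366 ,  0.22951678]), 'ee_rot': array([-9.65633969e-04,  9.90711599e-01,  1.35976428e-01, -8.33456209e-05]), 'ft_force': array([-0.33534365,  0.69463984, -0.18177798]), 'moment': array([-0.04120386, -0.03501223, -0.03905347]), 'finger_gap': 0.08804434280434952}
side [[365.17659879   0.         257.49578958]
 [  0.         365.17659879 200.02749251]
 [  0.           0.           1.        ]] [[ 0.99578742 -0.09067202  0.01363802 -0.56392199]
 [ 0.04187747  0.58205486  0.81207045 -0.1933842 ]
 [-0.08157014 -0.80807842  0.58340002 -0.65168653]
 [ 0.          0.          0.          1.        ]] ['frame', 'depth', 'camera_matrix', 'view']
top [[498.87568953   0.         257.14413897]
 [  0.         498.87568953 188.14381476]
 [  0.           0.           1.        ]] [[ 0.01079784 -0.9995651  -0.02744118  0.12441643]
 [ 0.99599043  0.0083139   0.08907266 -0.57881731]
 [-0.08880578 -0.02829295  0.99564705 -1.31186947]
 [ 0.          0.          0.          1.        ]] ['frame', 'depth', 'camera_matrix', 'view']
wrist [[297.31863964   0.         257.47797544]
 [  0.         297.31863964 189.66580369]
 [  0.           0.           1.        ]] [[ 0.26967371 -0.96295113 -0.0011044  -0.59875614]
 [ 0.93459325  0.26200805 -0.24059766  0.03074543]
 [ 0.23197315  0.0638507   0.97062431 -0.38753012]
 [ 0.          0.          0.          1.        ]] ['frame', 'depth', 'camera_matrix', 'view']
```

View pics/top0.png

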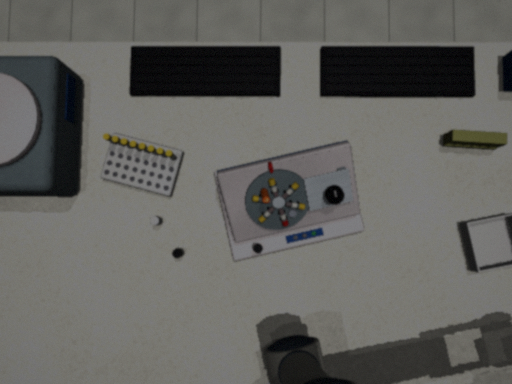

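View pics/side0.png

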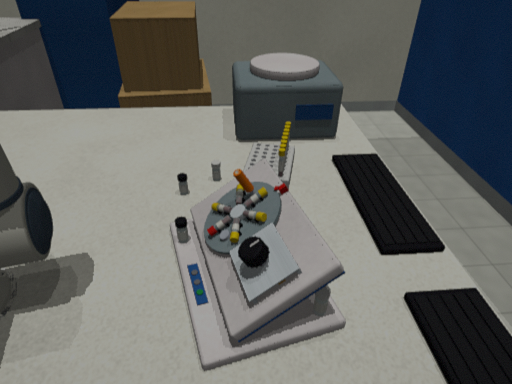

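```bash
python3 -c "
import cv2
a=cv2.imread('pics/top0.png');cv2.imwrite('pics/topc.png',cv2.resize(a[60:240,130:370],None,fx=3.3,fy=3.3,interpolation=2))"
```

```text
(no output)
```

View pics/topc.png

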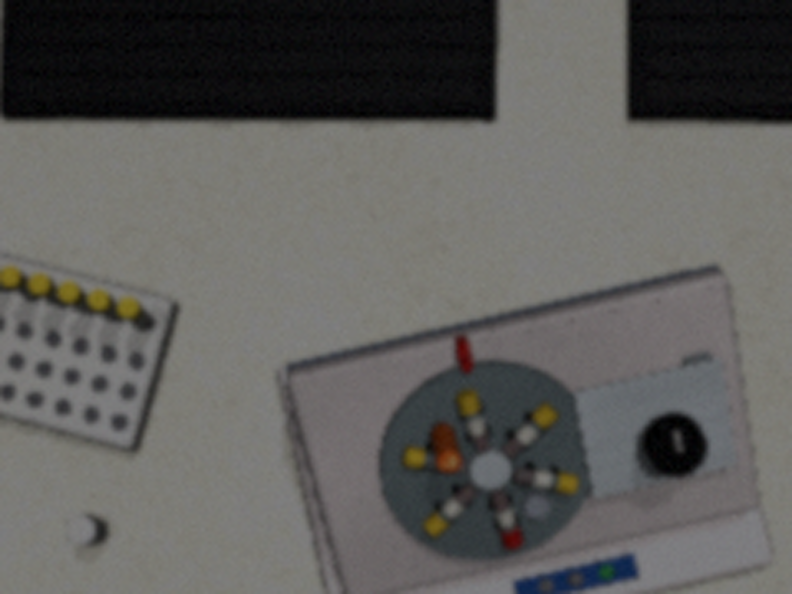

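```bash
cat > h.py <<'E'
import numpy as np, cv2, pickle
def unproj(d,u,v,z):
    K=d["camera_matrix"];V=d["view"]
    p=np.array([(u-K[0,2])/K[0,0]*z,-(v-K[1,2])/K[1,1]*z,-z])
    return V[:3,:3].T@(p-V[:3,3])
def ray(d,u,v):
    V=d["view"]; o=-V[:3,:3].T@V[:3,3]; return o, unproj(d,u,v,1.)-o
def proj(d,P):
    K=d["camera_matrix"];V=d["view"]
    p=V[:3,:3]@np.asarray(P)+V[:3,3]
    return np.array([K[0,0]*p[0]/-p[2]+K[0,2],K[1,1]*-p[1]/-p[2]+K[1,2]])
E
python3 - <<'E'
from h import *
T=pickle.load(open('pics/top0.pkl','rb'));S=pickle.load(open('pics/side0.pkl','rb'))
c=lambda u,v:(u/3.3+130,v/3.3+60)
for n,p in dict(hub=c(490,468),knob=c(672,443),ptr=c(464,355),hand=c(449,461),table=(200,220),plate=c(600,440),discL=c(395,490),discR=c(560,400)).items():
    z=np.median(T['depth'][int(p[1])-1:int(p[1])+2,int(p[0])-1:int(p[0])+2]); print(n,p,z,unproj(T,*p,z))
# head plane from disc area
vv,uu=np.mgrid[0:384,0:512]
for nm,D in (('T',T),('S',S)):
    z=D['depth'];K=D['camera_matrix'];V=D['view']
    pc=np.stack([(uu-K[0,2])/K[0,0]*z,-(vv-K[1,2])/K[1,1]*z,-z],-1)
    D['P']=(pc-V[:3,3])@V[:3,:3]
    np.save('pics/P%s.npy'%nm,D['P'])
    print(nm,np.nanmedian(D['P'][...,2][(z>0)]))
cv2.imwrite('pics/sidec.png',cv2.resize(S['frame'][150:370,150:370],None,fx=2.7,fy=2.7,interpolation=2))
E
```

```text
hub (278.4848484848485, 201.8181818181818) 1.2240815 [0.53450441 0.07407131 0.13795122]
knob (333.6363636363636, 194.24242424242425) 1.1842817 [ 0.55136382 -0.05606168  0.17573085]
ptr (270.6060606060606, 167.57575757575756) 1.1972616 [0.61448785 0.09404886 0.17259016]
hand (266.06060606060606, 199.69696969696972) 1.1593719 [0.53509263 0.10392413 0.20384458]
table (200, 220) 1.3648019 [ 0.49136443  0.286212   -0.00120387]
plate (311.81818181818187, 193.33333333333334) 1.2304617 [ 0.55663123 -0.00802835  0.13118371]
discL (249.6969696969697, 208.4848484848485) 1.2369705 [0.51806852 0.14509347 0.12555807]
discR (299.69696969696975, 181.21212121212122) 1.218534 [0.58484984 0.02278192 0.14655604]
T 0.0011455892933627853
S -0.0021585532645046635
```

View pics/sidec.png

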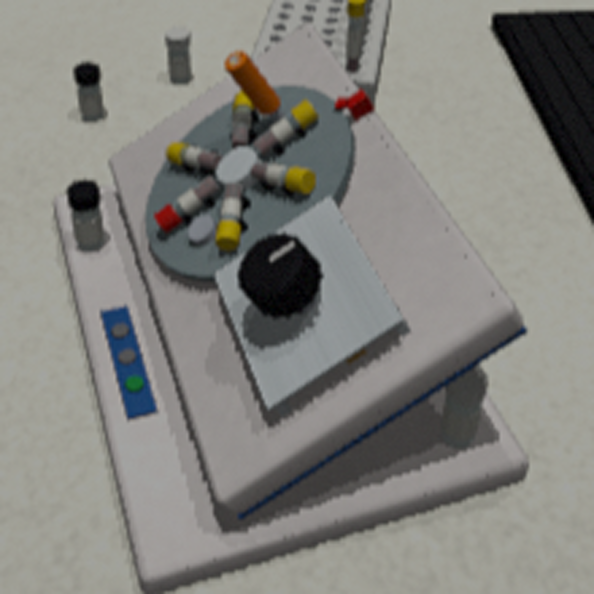

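```bash
cat >> h.py <<'E'
def frame(x,y,psi):
    c,s=np.cos(psi),np.sin(psi);C,Sn=np.cos(np.pi/6),.5
    R=np.array([[C*c,-s,-Sn*c],[C*s,c,-Sn*s],[Sn,0,C]])
    return R,np.array([x,y,.125])
E
cat > fit.py <<'E'
from h import *
from scipy.optimize import least_squares
T=pickle.load(open('pics/top0.pkl','rb'));S=pickle.load(open('pics/side0.pkl','rb'))
ct=lambda u,v:np.array((u/3.3+130,v/3.3+60)); cs=lambda u,v:np.array((u/2.7+150,v/2.7+150))
th=np.linspace(0,2*np.pi,200)
# disc bbox (left,right,top,bottom)
def bb(D,R,t,r,cx,cy,zs):
    q=np.array([proj(D,R@np.array([cx+r*np.cos(a),cy+r*np.sin(a),z])+t) for z in zs for a in th])
    return np.array([q[:,0].min(),q[:,0].max(),q[:,1].min(),q[:,1].max()])
def res(p,full=False):
    R,t=frame(*p[:3]); a=p[3]
    r={}
    h=R@np.array([.05*np.cos(a),-.05*np.sin(a),.064])+t
    r['hT']=proj(T,h)-ct(450,460)
    r['hS']=proj(S,h)-cs(237,61)
    b=bb(T,R,t,.082,0,0,[0,-.008]); L,B=ct(378,562);_,Tp=ct(0,361); r['dT']=(b-[L,0,Tp,B])[[0,2,3]]
    b=bb(S,R,t,.082,0,0,[0,-.008]); L,Tp=cs(147,85);Rr,B=cs(354,279); r['dS']=b-[L,Rr,Tp,B]
    b=bb(T,R,t,.021,0,-.135,[.022,.052]); L,Tp=ct(639,411);Rr,B=ct(707,478); r['kT']=b-[L,Rr,Tp,B]
    b=bb(S,R,t,.021,0,-.135,[.022,.052]); L,Tp=cs(238,235);Rr,B=cs(322,318); r['kS']=b-[L,Rr,Tp,B]
    if full: return r
    return np.concatenate(list(r.values()))
if __name__=='__main__':
    f=least_squares(res,[.54,.075,.26,-1.1],loss='soft_l1'); print(f.x,f.cost)
    for k,v in res(f.x,True).items(): print(k,v.round(2))
    R,t=frame(*f.x[:3])
    for nm in 'TS':
        P=np.load('pics/P%s.npy'%nm).reshape(-1,3); q=(P-t)@R
        rr=np.hypot(q[:,0],q[:,1]); rk=np.hypot(q[:,0],q[:,1]+.135)
        m=(rr>.065)&(rr<.078)&(abs(q[:,2])<.006); print(nm,'face z',np.median(q[m,2]),m.sum(), 'slope',np.linalg.lstsq(np.c_[q[m,:2],np.ones(m.sum())],q[m,2],rcond=None)[0])
        m=(rk<.03)&(q[:,2]>.045)&(q[:,2]<.06); print('knobtop', q[m].mean(0), (q[m].max(0)+q[m].min(0))/2, m.sum())
        a=f.x[3]; rh=np.hypot(q[:,0]-.05*np.cos(a),q[:,1]+.05*np.sin(a)); m=(rh<.02)&(q[:,2]>.03)&(q[:,2]<.075); print('handle',(q[m].mean(0)),(.05*np.cos(a),-.05*np.sin(a)),m.sum())
    np.save('fit.npy',f.x)
    print('Knob',R@[0,-.135,.038]+t,'handle',R@[.05*np.cos(f.x[3]),-.05*np.sin(f.x[3]),.046]+t)
E
python3 fit.py
```

```text
[ 0.53816299  0.07551341  0.23940306 -0.55844516] 6.95113354686265
hT [ 0.38 -0.22]
hS [-0.32 -1.54]
dT [ 0.08 -0.64 -0.57]
dS [-1.62  0.33 -1.31  0.44]
kT [ 0.77  0.19 -0.51  0.22]
kS [-1.77  0.71 -3.05  0.32]
T face z 0.0007322396951072966 768 slope [-0.00022276 -0.00303398  0.0007814 ]
knobtop [ 0.00259516 -0.1347553   0.05172593] [ 0.00207598 -0.13525252  0.05186268] 233
handle [0.04518241 0.02859289 0.05483236] (np.float64(0.04240399971808601), np.float64(0.026493410650736567)) 87
S face z -0.0019101697832778078 790 slope [ 0.00167128 -0.01007626 -0.00178856]
knobtop [-0.00041336 -0.13913807  0.04939577] [-0.0012412  -0.13714864  0.04852415] 459
handle [0.04019863 0.02314408 0.0494801 ] (np.float64(0.04240399971808601), np.float64(0.026493410650736567)) 174
Knob [ 0.55171644 -0.06014168  0.15790897] handle [0.54521235 0.10450525 0.18603917]
```

```bash
cat >> h.py <<'E'
from scipy.spatial.transform import Rotation as Ro
def tool(R,phi):
    c,s=np.cos(phi),np.sin(phi)
    M=R@np.array([[c,s,0],[s,-c,0],[0,0,-1.]])
    q=Ro.from_matrix(M).as_quat(); return [float(v) for v in (q[3],q[0],q[1],q[2])]
def pose(f,x,y,z,phi):
    "TCP pose so that the grasp point lies at disc-frame (x,y,z) m"
    R,t=frame(*f[:3]); g=R@np.array([x,y,z-.011])+t
    return [float(v) for v in g],tool(R,phi)
E
python3 - <<'E'
from bench import *
from h import *
f=np.load('fit.npy')
for ph in np.arange(-3.2,3.3,.4):
    r=[]
    for P in [(0,-.135,.040),(0,-.135,.1)]:
        j=inverse_kinematics(*pose(f,*P,ph)); r.append(None if j is None else np.round(j,2))
    print(round(ph,2),*r)
a=f[3]
for ph in (-1.57,-.8,0,.8,1.57):
  for P in [(.05*np.cos(b),-.05*np.sin(b),.046) for b in (a,0,1.57,3.14,4.7)]:
    j=inverse_kinematics(*pose(f,*P,ph)); print(ph,None if j is None else np.round(j,2))
E
```

```text
-3.2 [-0.33 -0.45  1.94  0.29  1.22 -2.12] [-0.38 -0.54  1.9   0.3   1.35 -2.13]
-2.8 [-0.33 -0.45  1.94  0.29  1.22 -2.52] [-0.38 -0.54  1.9   0.3   1.35 -2.53]
-2.4 None None
-2.0 None None
-1.6 [-0.33 -0.45  1.94  0.29  1.22  2.56] [-0.38 -0.54  1.9   0.3   1.35  2.55]
-1.2 [-0.33 -0.45  1.94  0.29  1.22  2.16] [-0.38 -0.54  1.9   0.3   1.35  2.15]
-0.8 [-0.33 -0.45  1.94  0.29  1.22  1.76] [-0.38 -0.54  1.9   0.3   1.35  1.75]
-0.4 [-0.33 -0.45  1.94  0.29  1.22  1.36] [-0.38 -0.54  1.9   0.3   1.35  1.35]
-0.0 [-0.33 -0.45  1.94  0.29  1.22  0.96] [-0.38 -0.54  1.9   0.3   1.35  0.95]
0.4 [-0.33 -0.45  1.94  0.29  1.22  0.56] [-0.38 -0.54  1.9   0.3   1.35  0.55]
0.8 [-0.33 -0.45  1.94  0.29  1.22  0.16] [-0.38 -0.54  1.9   0.3   1.35  0.15]
1.2 [-0.33 -0.45  1.94  0.29  1.22 -0.24] [-0.38 -0.54  1.9   0.3   1.35 -0.25]
1.6 [-0.33 -0.45  1.94  0.29  1.22 -0.64] [-0.38 -0.54  1.9   0.3   1.35 -0.65]
2.0 [-0.33 -0.45  1.94  0.29  1.22 -1.04] [-0.38 -0.54  1.9   0.3   1.35 -1.05]
2.4 [-0.33 -0.45  1.94  0.29  1.22 -1.44] [-0.38 -0.54  1.9   0.3   1.35 -1.45]
2.8 [-0.33 -0.45  1.94 
[... 331 characters left out ...]
4 -0.75  2.16  0.15  1.23  2.08]
-0.8 [ 0.13 -0.62  2.04  0.06  1.2   2.26]
0 [ 0.08 -0.5   1.92  0.08  1.2   1.4 ]
0 [ 0.02 -0.47  1.89  0.12  1.21  1.34]
0 [-0.14 -0.57  2.    0.2   1.22  1.17]
0 [-0.04 -0.75  2.16  0.15  1.23  1.28]
0 [ 0.13 -0.62  2.04  0.06  1.2   1.46]
0.8 [ 0.08 -0.5   1.92  0.08  1.2   0.6 ]
0.8 [ 0.02 -0.47  1.89  0.12  1.21  0.54]
0.8 [-0.14 -0.57  2.    0.2   1.22  0.37]
0.8 [-0.04 -0.75  2.16  0.15  1.23  0.48]
0.8 [ 0.13 -0.62  2.04  0.06  1.2   0.66]
1.57 [ 0.08 -0.5   1.92  0.08  1.2  -0.17]
1.57 [ 0.02 -0.47  1.89  0.12  1.21 -0.23]
1.57 [-0.14 -0.57  2.    0.2   1.22 -0.4 ]
1.57 [-0.04 -0.75  2.16  0.15  1.23 -0.29]
1.57 [ 0.13 -0.62  2.04  0.06  1.2  -0.11]
```

```bash
python3 - <<'E'
from bench import *
from h import *
f=np.load('fit.npy')
move_to(*pose(f,0,-.135,.13,-1.2))
s=state(); print(s['time'],s['joint_pos'].round(3),s['ee_pos'],pose(f,0,-.135,.13,-1.2)[0],s['ft_force'])
d=get_image('wrist'); cv2.imwrite('pics/w1.png',d['frame']); pickle.dump(d,open('pics/w1.pkl','wb'))
d=get_image('side'); cv2.imwrite('pics/s1.png',d['frame'])
E
```

```text
2.3417 [-0.402 -0.573  1.878  0.307  1.411  2.146] [ 0.51241642 -0.07018175  0.228176  ] [0.5123715153139834, -0.06974514789549825, 0.2280570230503482] [0.33497331 0.3506545  0.72590498]
```

View pics/w1.png

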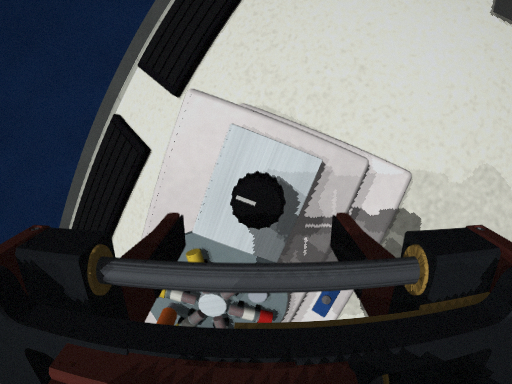

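View pics/s1.png

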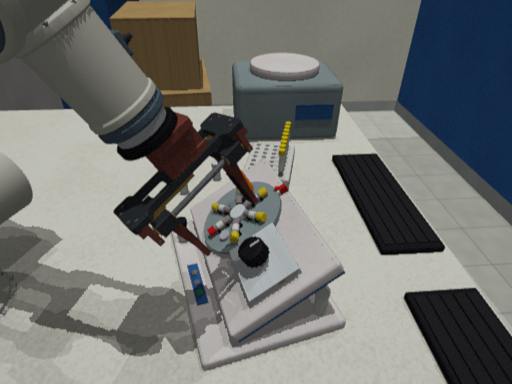

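```bash
cat >> h.py <<'E'
def projF(d,P):
    K=d["camera_matrix"];V=d["view"]
    p=V[:3,:3]@np.asarray(P)+V[:3,3]; x,y,z=p[0],-p[1],-p[2]
    n=np.hypot(x,y);th=np.arctan2(n,z); return np.array([K[0,2]+K[0,0]*th*x/n,K[1,2]+K[0,0]*th*y/n])
E
python3 - <<'E'
from h import *
f=np.load('fit.npy');d=pickle.load(open('pics/w1.pkl','rb'));R,t=frame(*f[:3]);a=f[3]
print(np.linalg.inv(d['view'])[:3,3])
im=cv2.resize(d['frame'][80:330,130:420],None,fx=2.7,fy=2.7,interpolation=2)
def poly(r,cx,cy,z,col):
    q=np.array([projF(d,R@np.array([cx+r*np.cos(b),cy+r*np.sin(b),z])+t) for b in np.linspace(0,6.283,60)])
    q=((q-[130,80]+.5)*2.7-.5); cv2.polylines(im,[np.round(q).astype(int)],False,col,1)
poly(.021,0,-.135,.052,(0,255,0));poly(.082,0,0,0,(0,255,255));poly(.009,.05*np.cos(a),-.05*np.sin(a),.064,(255,0,255));poly(.003,0,-.135,.052,(0,255,0))
cv2.imwrite('pics/w1o.png',im)
E
```

```text
[ 0.47006339 -0.14208034  0.37259866]
```

View pics/w1o.png

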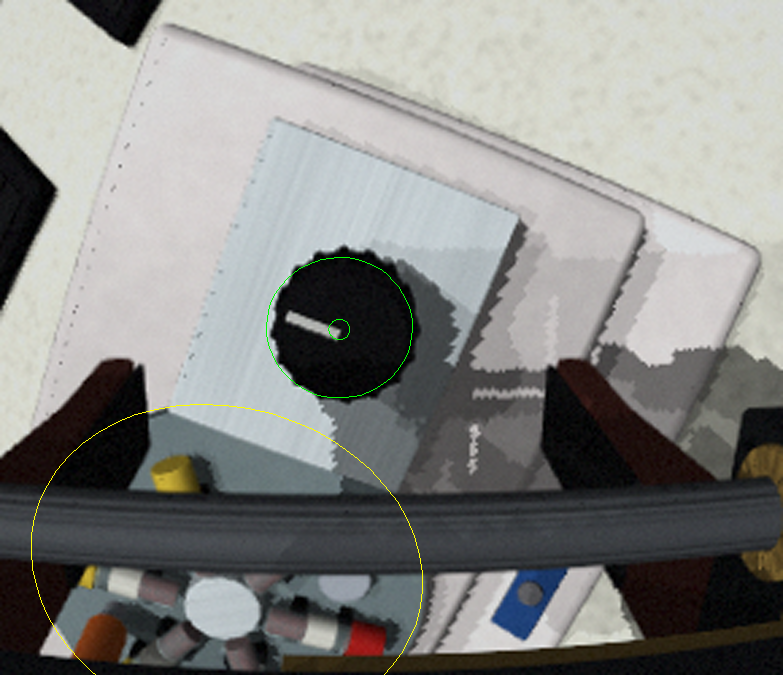

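```bash
python3 - <<'E'
from bench import *
from h import *
f=np.load('fit.npy')
p,q=pose(f,0,-.135,.039,-1.2)
move_l(p,speed=.08)
s=state(); print(s['time'],s['ft_force'],s['moment'])
close()
s=state(); print(s['time'],s['joint_pos'].round(3),s['ee_pos'],p,s['ft_force'],s['moment'],s['finger_gap'])
d=get_image('wrist'); cv2.imwrite('pics/w2.png',d['frame'])
R,t=frame(*f[:3]); print('force disc frame',R.T@s['ft_force'], 'jaw dir',np.round([np.sin(-1.2),-np.cos(-1.2)],2))
E
```

```text
3.7333 [-0.33612236  0.47556571  0.21547682] [ 0.08270724  0.16836911 -0.03286978]
4.5167 [-0.334 -0.453  1.936  0.292  1.222  2.158] [ 0.55645824 -0.05902713  0.14917198] [0.5565738414576343, -0.058956062508389626, 0.1492487113059643] [-0.89455064 -0.477824   -0.73221923] [-0.01153456  0.37594982  0.00789063] 0.04170613059198246
force disc frame [-1.21684164 -0.252078   -0.14295009] jaw dir [-0.93 -0.36]
```

View pics/w2.png

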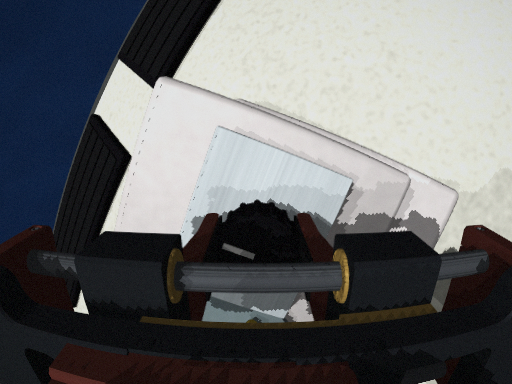

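```bash
python3 - <<'E'
from bench import *
from h import *
f=np.load('fit.npy');R,t=frame(*f[:3])
j=np.array(state()['joint_pos']); j0=j.copy()
for dj in (.2,.4,.7):
    j[5]=j0[5]-dj; movej([float(v) for v in j]); s=state(); print(s['time'],s['joint_pos'][5],(R.T@s['ft_force']).round(2),(R.T@s['moment']).round(2),s['finger_gap'])
d=get_image('wrist'); cv2.imwrite('pics/w3.png',d['frame'])
E
```

```text
4.875 1.9624806582098278 [ 3.22 -2.25 -3.63] [-0.26 -0.19 -0.15] 0.04127630051020354
5.1833 1.7621000055462173 [ 4.74 -2.71 -3.65] [-0.5  -0.44 -0.31] 0.041647516655513986
5.575 1.4622246374683936 [ 7.03 -1.03 -5.68] [-0.37 -0.73 -0.24] 0.04128346739420454
```

View pics/w3.png

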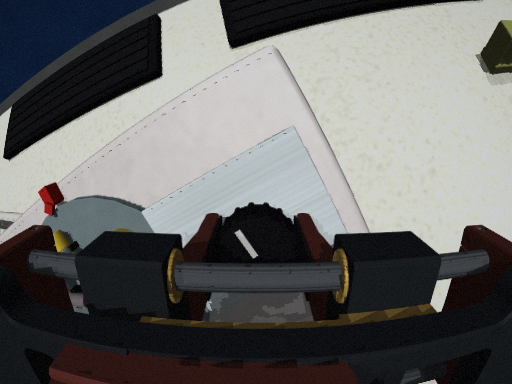

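```bash
cat >> h.py <<'E'
def unF(d,u,v,R,t,z):
    K=d["camera_matrix"];V=d["view"]
    x,y=(u-K[0,2])/K[0,0],(v-K[1,2])/K[0,0];th=np.hypot(x,y)
    c=np.array([np.sin(th)*x/th,-np.sin(th)*y/th,-np.cos(th)])
    o=-V[:3,:3].T@V[:3,3]; r=V[:3,:3].T@c; o=R.T@(o-t);r=R.T@r
    return o+r*(z-o[2])/r[2]
def mark(d,p,q,R,t):
    a,b=unF(d,*p,R,t,.052),unF(d,*q,R,t,.052); return a.round(4),b.round(4),np.arctan2(*(a-b)[1::-1])
E
python3 - <<'E'
from bench import *
from h import *
f=np.load('fit.npy');R,t=frame(*f[:3])
w1=pickle.load(open('pics/w1.pkl','rb'))
print(mark(w1,(288/2.7+130,317/2.7+80),(338/2.7+130,332/2.7+80),R,t))
d=get_image('wrist');pickle.dump(d,open('pics/w4.pkl','wb'))
print(mark(d,(236,232),(257,256),R,t))
s=state();print((R.T@s['ft_force']).round(2),(R.T@s['moment']).round(2),s['joint_torque'].round(2))
cv2.imwrite('pics/w4.png',cv2.resize(d['frame'][180:320,170:350],None,fx=4,fy=4,interpolation=2))
E
```

```text
(array([ 0.0146, -0.1329,  0.052 ]), array([-0.0004, -0.1339,  0.052 ]), np.float64(0.0688424458924363))
(array([ 0.015 , -0.1316,  0.052 ]), array([-0.0009, -0.1341,  0.052 ]), np.float64(0.16173512080549377))
[ 6.98 -1.54 -6.4 ] [-0.39 -0.74 -0.3 ] [ -0.53 -24.86 -41.47   0.73  -0.09  -0.27]
```

View pics/w4.png

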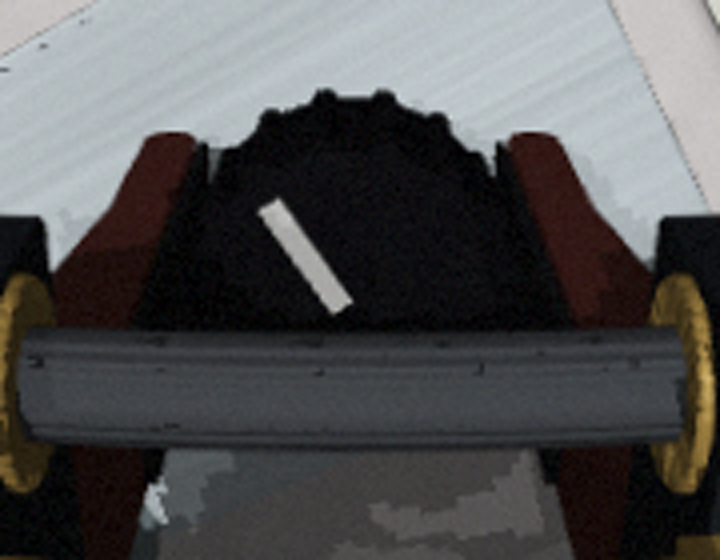

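```bash
cat > snap.py <<'E'
from bench import *
from h import *
f=np.load('fit.npy');R,t=frame(*f[:3])
def rep(n):
    s=state();print(s['time'],s['joint_pos'][5].round(3),(R.T@s['ft_force']).round(2),(R.T@s['moment']).round(2),s['finger_gap'])
    if n:
        d=get_image('wrist');pickle.dump(d,open(f'pics/{n}.pkl','wb'))
        cv2.imwrite(f'pics/{n}.png',cv2.resize(d['frame'][180:320,170:350],None,fx=4,fy=4,interpolation=2))
def j6(v):
    j=[float(x) for x in state()['joint_pos']]; j[5]=v; movej(j)
def mk(n,p,q):
    d=pickle.load(open(f'pics/{n}.pkl','rb')); g=lambda a:(a[0]/4+170,a[1]/4+180)
    return mark(d,g(p),g(q),R,t)
E
python3 - <<'E'
from snap import *
close(); rep(None)
j6(0.2); rep('w5')
E
```

```text
5.8917 1.463 [ 7.74 -1.53 -5.38] [-0.38 -0.78 -0.25] 0.041122747941999604
7.0417 0.205 [-1.1   6.32  1.04] [ 0.98  0.25 -0.72] 0.04144742260062372
```

View pics/w5.png

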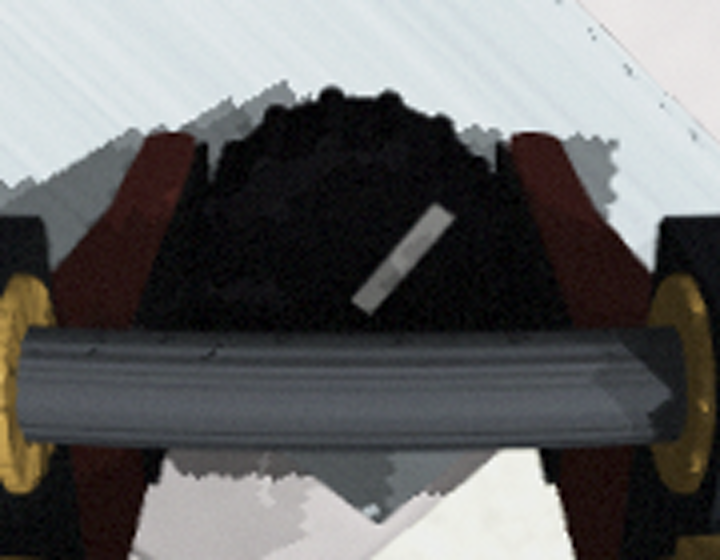

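```bash
python3 - <<'E'
from snap import *
print(mk('w4',(268,208),(342,305)),mk('w5',(445,212),(363,305)))
rep(None); d=get_image('top'); cv2.imwrite('pics/t5.png',cv2.resize(d['frame'][130:230,230:390],None,fx=4.5,fy=4.5,interpolation=2))
E
```

```text
(array([ 0.0148, -0.132 ,  0.052 ]), array([-0.0006, -0.1334,  0.052 ]), np.float64(0.0947926096950013)) (array([ 0.0153, -0.1326,  0.052 ]), array([-0.0002, -0.1339,  0.052 ]), np.float64(0.08714777051197811))
7.0917 0.205 [-0.26  7.1   1.15] [ 0.94  0.23 -0.73] 0.04139629546703406
```

View pics/t5.png

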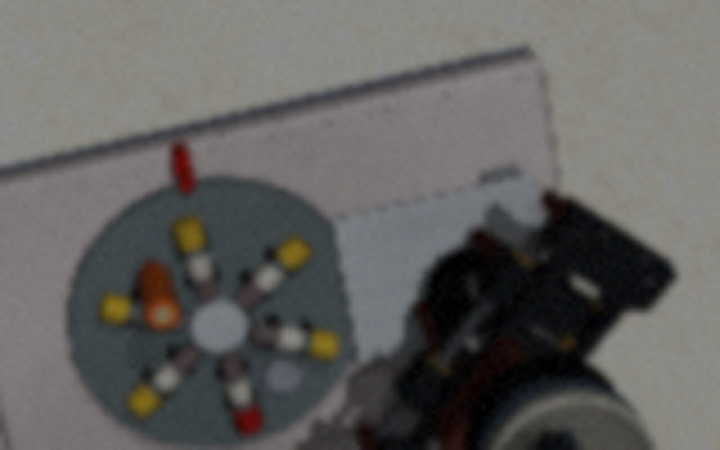

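```bash
python3 - <<'E'
from snap import *
s=state();print(s['joint_torque'].round(3))
for v in (0.15,0.1,0.0):
    j6(v); rep(None); print(state()['joint_torque'][5].round(3))
rep('w6')
E
```

```text
[ -2.494 -23.489 -43.86   -0.345  -3.392  -0.749]
7.3917 0.154 [ 2.21  0.45 -1.44] [ 0.14 -0.11 -0.61] 0.041526131027736175
-0.683
7.6417 0.103 [1.16 0.83 0.8 ] [-0.01  0.11 -0.34] 0.041613466214715046
-0.525
7.8917 0.004 [-0.39  0.02 -1.06] [-0.11  0.2  -0.27] 0.041617740537444776
-0.566
7.8917 0.004 [-0.39  0.02 -1.06] [-0.11  0.2  -0.27] 0.041617740537444776
```

View pics/w6.png

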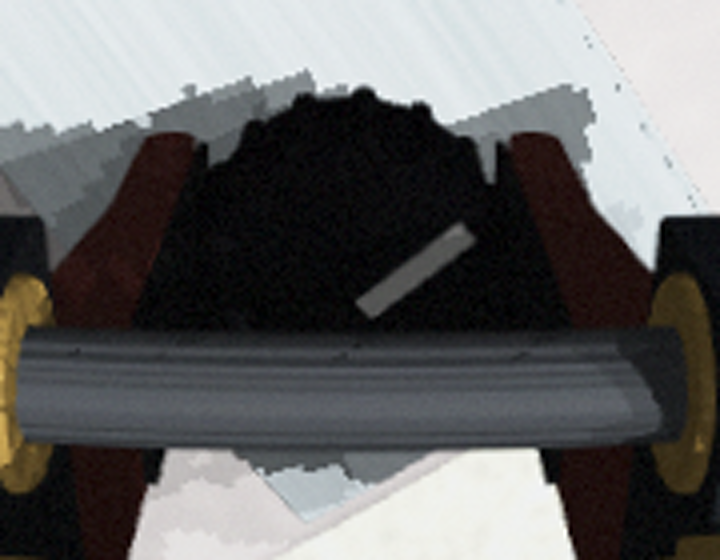

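```bash
python3 - <<'E'
from snap import *
print(mk('w6',(467,232),(365,308)))
close(); rep(None); hold(.3); rep(None)
d=get_image('side'); cv2.imwrite('pics/s6.png',cv2.resize(d['frame'][130:320,170:380],None,fx=3.5,fy=3.5,interpolation=2))
E
```

```text
(array([ 0.0155, -0.1326,  0.052 ]), array([-0.0002, -0.1338,  0.052 ]), np.float64(0.0777978906120789))
8.1583 0.002 [-1.51 -1.07 -0.24] [-0.15  0.33 -0.45] 0.04160715449218399
8.4583 0.0 [-1.35  0.54  0.7 ] [-0.18  0.47 -0.41] 0.041364844378390296
```

View pics/s6.png

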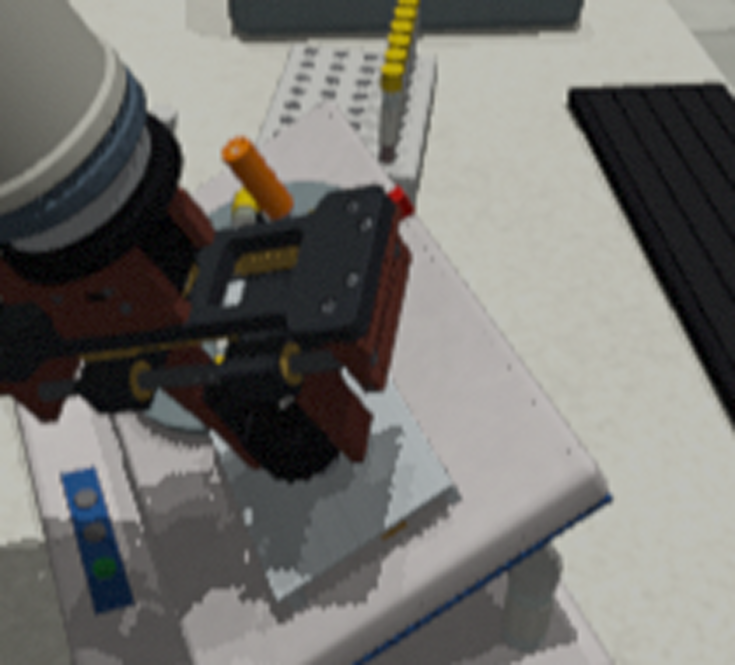

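```bash
cat >> snap.py <<'E'
def favg(n=4):
    F=[];M=[]
    for _ in range(n): hold(.03); s=state(); F.append(R.T@s['ft_force']);M.append(R.T@s['moment'])
    return np.mean(F,0).round(1),np.mean(M,0).round(2),round(s['finger_gap']*1e3,2),round(float(s['joint_torque'][5]),2),round(s['time'],1)
def yt(ph): return np.array([np.sin(ph),-np.cos(ph)])
E
python3 - <<'E'
from snap import *
gripper_open(); j6(2.158)
print(favg()); close(); print('closed',favg(8))
ph=-1.2
for d in (.001,.002,.003,.004):
    o=yt(ph)*d
    p,q=pose(f,o[0],-.135+o[1],.039,ph); move_l(p,speed=.05,orientation=q)
    F,M,g,t6,tm=favg(); print(d,F,M,g,t6,tm,'jaw F',(F[:2]@yt(ph)).round(1))
rep('w7')
E
```

```text
(array([ 0.6,  0.3, -0.7]), array([ 0.09,  0.17, -0.05]), 87.74, -0.04, 11.4)
closed (array([-5.8, -1.6,  4.5]), array([-0.28,  1.31, -0.08]), 41.38, -0.07, 12.4)
0.001 [ 1.3  6.7 -0.4] [ 1.06  0.1  -0.09] 41.54 -0.07 12.8 jaw F -3.6
0.002 [ 5.7  7.4 -3.8] [ 1.17 -0.45 -0.09] 41.2 -0.07 13.2 jaw F -8.0
0.003 [ 8.9  8.4 -7.3] [ 1.33 -0.99 -0.1 ] 41.58 -0.07 13.6 jaw F -11.3
0.004 [ 12.7   9.5 -10.2] [ 1.45 -1.56 -0.07] 41.82 -0.06 13.9 jaw F -15.3
13.95 2.151 [ 12.82   9.66 -10.04] [ 1.46 -1.57 -0.04] 0.041822527872589055
```

View pics/w7.png

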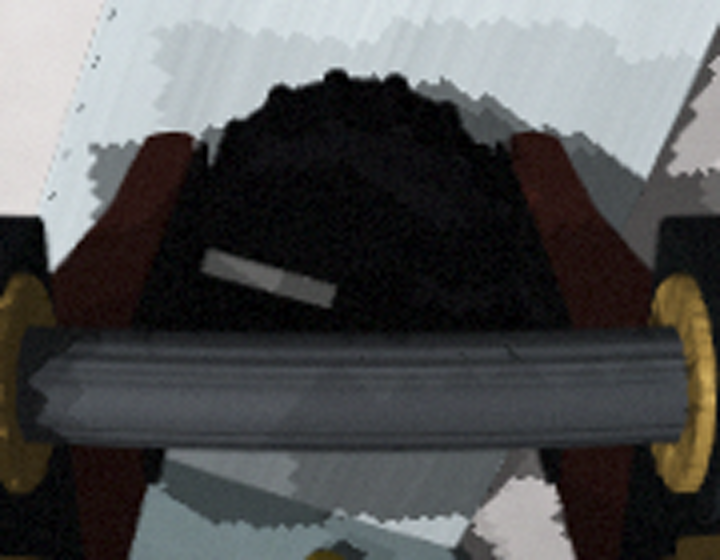

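```bash
python3 - <<'E'
from snap import *
print(mk('w7',(205,262),(335,297)))
for d in (.002,.0):
    p,q=pose(f,0,-.135+0,.039,-1.2); 
move_l(p,speed=.05,orientation=q); print(favg())
for v in (2.06,1.96,1.86,1.76,1.66):
    j6(v); print(v,favg(3))
rep('w8')
E
```

```text
(array([ 0.0152, -0.1316,  0.052 ]), array([-0.001 , -0.1331,  0.052 ]), np.float64(0.09067790282141762))
(array([-2. ,  5.5,  3. ]), array([ 0.95,  0.66, -0.06]), 41.52, -0.05, 14.4)
2.06 (array([-1.9,  3.2,  3.1]), array([ 0.57,  0.68, -0.36]), 40.96, -0.36, 14.7)
1.96 (array([ 0.2, -1.3, -1.6]), array([-0.09,  0.21, -0.34]), 41.71, -0.31, 15.1)
1.86 (array([ 2.6, -3.1, -3.7]), array([-0.52, -0.17, -0.27]), 41.54, -0.29, 15.4)
1.76 (array([ 3.6, -3.8, -4.8]), array([-0.66, -0.26, -0.43]), 41.02, -0.42, 15.8)
1.66 (array([ 4.4, -2.6, -4.4]), array([-0.46, -0.37, -0.33]), 41.6, -0.32, 16.1)
16.1333 1.665 [ 5.02 -3.11 -4.5 ] [-0.46 -0.36 -0.37] 0.041604191791839176
```

View pics/w8.png

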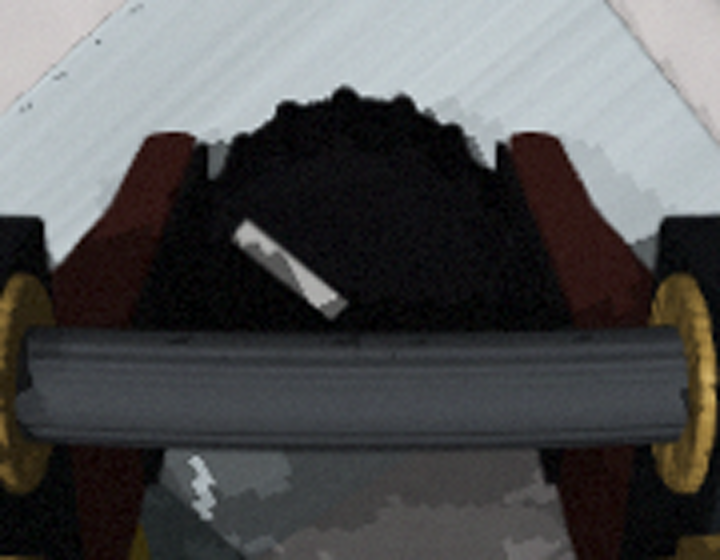

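```bash
python3 - <<'E'
from snap import *
print(mk('w8',(238,232),(337,308)))
j6(-2.3); rep('w9')
E
```

```text
(array([ 0.0148, -0.1307,  0.052 ]), array([-0.0005, -0.1331,  0.052 ]), np.float64(0.15650261739670304))
19.4833 -2.295 [ 2.66  4.64 -0.01] [ 0.75 -0.42 -0.93] 0.04113850878376977
```

View pics/w9.png

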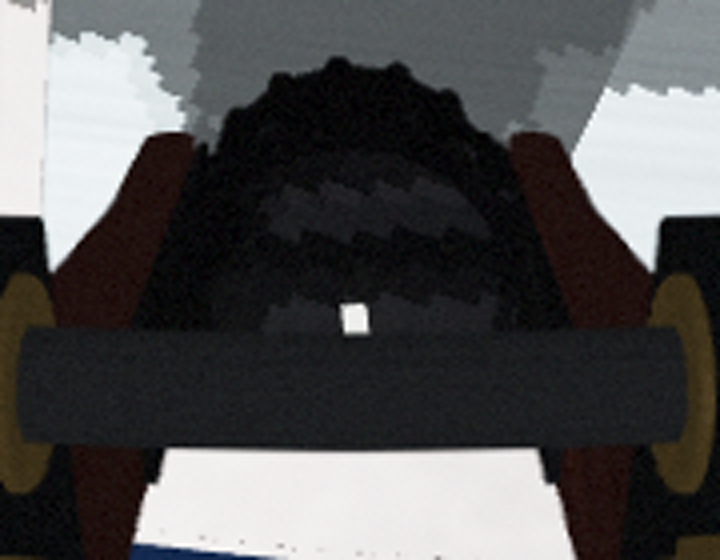

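```bash
python3 - <<'E'
from snap import *
print(favg(2))
d=get_image('side'); cv2.imwrite('pics/s9.png',cv2.resize(d['frame'][130:320,170:380],None,fx=3.5,fy=3.5,interpolation=2))
E
```

```text
(array([ 3.1,  4.5, -0.7]), array([ 0.76, -0.4 , -0.93]), 41.24, -0.92, 19.6)
```

View pics/s9.png

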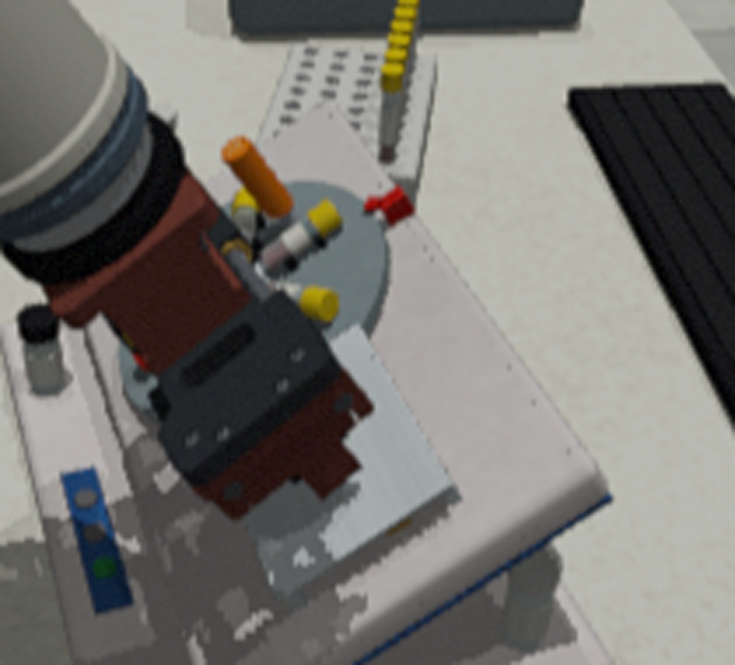

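```bash
python3 - <<'E'
from snap import *
for v in (-2.28,-2.25,-2.2,-2.1):
    j6(v); print(v,favg(1))
E
```

```text
-2.28 (array([ 0.9, -0.5, -2. ]), array([-0.17, -0.15, -0.59]), 41.35, -0.54, 19.9)
-2.25 (array([ 1.5, -0.5, -1.9]), array([-0.15, -0.14, -0.34]), 41.42, -0.27, 20.2)
-2.2 (array([ 1.2, -0.8, -1.6]), array([-0.33, -0.13, -0.11]), 41.15, -0.02, 20.5)
-2.1 (array([ 1.3, -1.7, -3. ]), array([-0.54, -0.21, -0.07]), 41.2, 0.07, 20.8)
```

```bash
cat >> snap.py <<'E'
def markang(d):
    img=d['frame'].astype(float); g=img.mean(2); sat=img.max(2)-img.min(2)
    P=[]
    for v in range(180,262):
        for u in range(200,310):
            p=unF(d,u,v,R,t,.052)
            if np.hypot(p[0],p[1]+.135)<.0185 and g[v,u]>75 and sat[v,u]<40: P.append(p[:2])
    P=np.array(P)
    if len(P)<15: return len(P)
    c=P.mean(0); w,V=np.linalg.eigh(np.cov((P-c).T)); a=V[:,1]; 
    if a@(c-[0,-.135])<0:a=-a
    return len(P),c.round(4),np.sqrt(w).round(4),round(float(np.arctan2(a[1],a[0])),3)
E
python3 - <<'E'
from snap import *
for n in ('w1','w4','w5','w6','w7','w8','w9'): print(n,markang(pickle.load(open(f'pics/{n}.pkl','rb'))))
E
```

```text
w1 (84, array([ 0.0075, -0.1333]), array([0.001 , 0.0046]), -0.008)
w4 (209, array([ 0.0074, -0.1327]), array([0.0009, 0.0047]), 0.059)
w5 (187, array([ 0.0078, -0.1327]), array([0.0009, 0.0046]), 0.094)
w6 (167, array([ 0.0075, -0.133 ]), array([0.0008, 0.0047]), 0.1)
w7 (76, array([ 0.0092, -0.1326]), array([0.0007, 0.0027]), 0.003)
w8 (191, array([ 0.0075, -0.1321]), array([0.0009, 0.0046]), 0.105)
w9 (41, array([ 0.0015, -0.1328]), array([0.0009, 0.001 ]), 1.127)
```

```bash
python3 - <<'E'
from snap import *
rep(None)
j=[float(x) for x in state()['joint_pos']]
for v in (-2.13,-2.16,-2.19,-2.22,-2.25,-2.28,-2.31,-2.34):
    j[5]=v; movej(j); s=state(); print(round(s['time'],2),v,s['joint_pos'][5].round(4),(R.T@s['moment'])[2].round(2),s['joint_torque'][5].round(2),(R.T@s['ft_force']).round(1))
E
```

```text
20.7833 -2.103 [ 1.28 -1.74 -3.03] [-0.54 -0.21 -0.07] 0.041195302123490825
21.03 -2.13 -2.1313 0.08 -0.04 [ 1.4 -0.7 -1.9]
21.28 -2.16 -2.1598 -0.0 -0.07 [ 1.1 -0.1 -2.8]
21.53 -2.19 -2.1892 -0.12 -0.16 [ 1.7  0.2 -2.2]
21.78 -2.22 -2.2192 0.06 -0.06 [ 1.5  1.3 -3.3]
22.03 -2.25 -2.2487 -0.34 -0.4 [ 0.9  2.8 -2.6]
22.28 -2.28 -2.2788 -0.4 -0.5 [ 2.1  4.5 -2.5]
22.53 -2.31 -2.3087 -0.64 -0.68 [ 2.2  3.9 -1.7]
22.78 -2.34 -2.3392 -0.56 -0.62 [ 1.7  4.6 -1.4]
```

```bash
python3 - <<'E'
from snap import *
j=[float(x) for x in state()['joint_pos']]
for v in (-2.38,-2.42,-2.46,-2.5,-2.55,-2.6):
    j[5]=v; movej(j); s=state(); print(round(s['time'],2),v,s['joint_pos'][5].round(4),(R.T@s['moment'])[2].round(2),s['joint_torque'][5].round(2),(R.T@s['ft_force']).round(1))
rep('w10')
E
```

```text
23.03 -2.38 -2.3787 -0.47 -0.57 [ 2.7  4.2 -1.4]
23.28 -2.42 -2.4186 -0.49 -0.58 [ 1.9  3.6 -1.2]
23.53 -2.46 -2.4587 -0.43 -0.53 [ 2.1  5.1 -1.7]
23.78 -2.5 -2.4987 -0.44 -0.52 [ 1.7  5.3 -1.4]
24.03 -2.55 -2.5487 -0.43 -0.53 [ 3.2  6.  -3.1]
24.28 -2.6 -2.5986 -0.54 -0.64 [ 2.3  7.4 -3.1]
24.2833 -2.599 [ 2.34  7.38 -3.09] [ 1.04 -0.47 -0.54] 0.04160603931269691
```

View pics/w10.png

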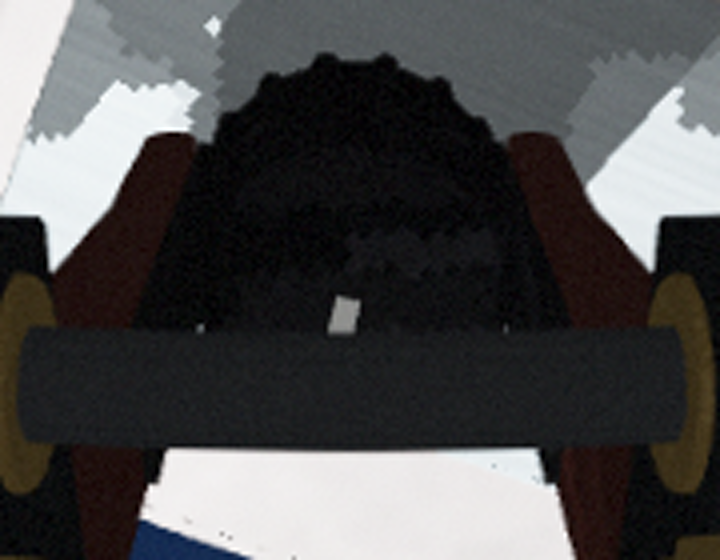

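```bash
cat >> snap.py <<'E'
def tgt(ph,off):
    p,q=pose(f,off[0],-.135+off[1],.039+off[2],ph); return p,q
E
python3 - <<'E'
from snap import *
gripper_open()
p,q=tgt(1.2,[0,0.001,0]); move_to(p,q); print(state()['time'])
close(); print('closed',favg(2))
n=np.r_[-yt(1.2),0]   # push direction
off=np.array([0,.001,0.])
for k in range(6):
    off=off+n*.003
    p,q=tgt(1.2,off); move_l(p,speed=.06,orientation=q)
    s=state(); F=R.T@s['ft_force']; print((off*1e3).round(1),F.round(1),'along',(F@n).round(1),'|F|',np.linalg.norm(F).round(1),(R.T@s['moment'])[2].round(2),round(s['finger_gap']*1e3,2),round(s['time'],2))
    if np.linalg.norm(F)>70: break
rep('w11'); print(markang(pickle.load(open('pics/w11.pkl','rb'))))
E
```

```text
27.2167
closed (array([-2.6,  0.2,  2.3]), array([ 0.12,  0.44, -0.02]), 41.42, -0.04, 28.1)
[-2.8  2.1  0. ] [  9.9  -5.  -11.2] along -11.1 |F| 15.8 -0.24 41.21 28.32
[-5.6  3.2  0. ] [ 21.9  -8.8 -21.6] along -23.5 |F| 32.0 -0.16 41.37 28.57
[-8.4  4.3  0. ] [ 33.1 -14.6 -33.5] along -36.1 |F| 49.3 -0.27 41.6 28.82
[-11.2   5.3   0. ] [ 42.6 -18.9 -38.5] along -46.6 |F| 60.4 -0.2 41.41 29.07
[-14.    6.4   0. ] [ 47.9 -21.8 -39.8] along -52.6 |F| 66.0 -0.13 41.53 29.32
[-16.8   7.5   0. ] [ 54.5 -23.8 -40.2] along -59.4 |F| 71.8 -0.13 41.79 29.57
29.5667 -0.245 [ 54.51 -23.79 -40.16] [-3.64 -7.87 -0.13] 0.04178906985460162
(149, array([ 0.0076, -0.1325]), array([0.0008, 0.0046]), 0.14)
```

View pics/w11.png

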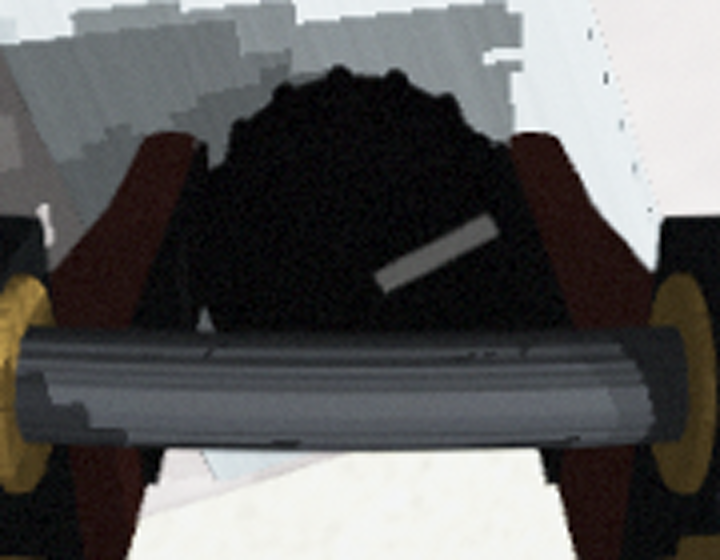

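```bash
python3 - <<'E'
from snap import *
s=state(); print('actual grasp disc frame',(R.T@(s['ee_pos']-t)+[0,.135,.011]).round(4))
n=np.r_[-yt(1.2),0]
off=np.array([-.0168,.0075,0])
for k in range(4):
    off=off+n*.003+np.array([0,0,-.004])
    p,q=tgt(1.2,off); move_l(p,speed=.08,orientation=q)
    s=state(); F=R.T@s['ft_force']; print((off*1e3).round(1),F.round(1),'along',(F@n).round(1),'|F|',np.linalg.norm(F).round(1),(R.T@s['moment'])[2].round(2),round(s['finger_gap']*1e3,2),round(s['time'],2))
    if np.linalg.norm(F)>85: break
np.save('off.npy',off)
print('actual grasp disc frame',(R.T@(s['ee_pos']-t)+[0,.135,.011]).round(4))
E
```

```text
actual grasp disc frame [-0.0013  0.0011  0.0435]
[-19.6   8.6  -4. ] [ 50.8 -23.5 -20.8] along -55.8 |F| 59.7 -0.1 41.35 29.87
[-22.4   9.7  -8. ] [ 46.6 -21.7  -4.2] along -51.3 |F| 51.6 -0.08 41.8 30.12
[-25.2  10.8 -12. ] [ 42.1 -21.2  13.5] along -46.9 |F| 49.0 -0.13 41.61 30.37
[-28.   11.8 -16. ] [ 41.8 -21.   25.4] along -46.6 |F| 53.3 0.05 42.23 30.62
actual grasp disc frame [-0.0007  0.001   0.0409]
```

```bash
python3 - <<'E'
from snap import *
n=np.r_[-yt(1.2),0]
off=np.load('off.npy'); off[2]+=.003
def go(ph,off):
    p,q=tgt(ph,off); move_l(p,speed=.1,orientation=q)
    s=state(); F=R.T@s['ft_force']; nn=np.r_[-yt(ph),0]; print(round(ph,2),(off*1e3).round(1),F.round(1),'along',(F@nn).round(1),'|F|',np.linalg.norm(F).round(1),(R.T@s['moment'])[2].round(2),round(s['finger_gap']*1e3,2),round(s['time'],2))
    return np.linalg.norm(F)
for k in range(2):
    off=off+n*.005; go(1.2,off)
np.save('off.npy',off)
# twist with push following the tool
for dp in (.1,.2,.3):
    c,s_=np.cos(dp),np.sin(dp); o=np.array([c*off[0]-s_*off[1],s_*off[0]+c*off[1],off[2]])
    if go(1.2+dp,o)>95: break
rep('w12'); print(markang(pickle.load(open('pics/w12.pkl','rb'))))
E
```

```text
1.2 [-32.6  13.7 -13. ] [ 54.8 -25.5   1.9] along -60.4 |F| 60.5 -0.09 53.51 30.87
1.2 [-37.3  15.5 -13. ] [ 55.4 -25.4   0.4] along -60.8 |F| 60.9 -0.1 63.85 31.12
1.3 [-38.7  11.7 -13. ] [ 56.8 -21.7   0.5] along -60.5 |F| 60.8 -0.27 63.52 31.37
1.4 [-39.6   7.8 -13. ] [ 58.  -19.1   1.4] along -60.4 |F| 61.0 -0.45 63.91 31.62
1.5 [-40.2   3.8 -13. ] [ 59.9 -15.5   1.6] along -60.9 |F| 61.9 -0.63 64.48 31.87
31.8667 -0.584 [ 59.94 -15.49   1.57] [-2.61 -9.28 -0.63] 0.06448379301715969
(95, array([ 0.0051, -0.1329]), array([0.0007, 0.003 ]), 0.144)
```

View pics/w12.png

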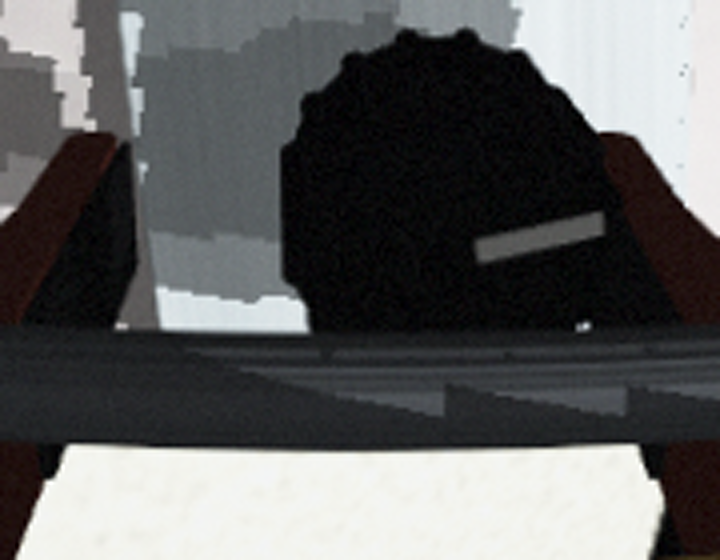

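```bash
cat >> snap.py <<'E'
def go(ph,off,speed=.1,v=True):
    p,q=tgt(ph,off); move_l(p,speed=speed,orientation=q); return show(off)
def show(off=np.zeros(3)):
    s=state(); F=R.T@s['ft_force']; M=R.T@s['moment']
    g=R.T@(s['ee_pos']-t)+[0,.135,.011]
    tau=M[2]+g[0]*F[1]-g[1]*F[0]
    print((np.array(off)*1e3).round(1),'F',F.round(1),'|F|',np.linalg.norm(F).round(1),'tau',tau.round(2),'act',(g*1e3).round(1),'gap',round(s['finger_gap']*1e3,1),round(s['time'],2)); return F
E
python3 - <<'E'
from snap import *
show()
gripper_open(); show()
go(np.pi/2,[-.040,-.006,-.013])
E
```

```text
[0. 0. 0.] F [ 57.9 -15.5   0.7] |F| 60.0 tau -0.13 act [-12.7  -4.5  40.9] gap 64.1 31.92
[0. 0. 0.] F [25.2 -5.6 19.7] |F| 32.5 tau -0.08 act [-23.6  -1.2  36.6] gap 88.0 32.48
[-40.  -6. -13.] F [27.  7. 18.] |F| 33.2 tau 0.19 act [-23.5  -7.4  35.8] gap 88.2 32.73
```

```bash
python3 - <<'E'
from snap import *
for o in ([-.053,-.007,-.018],[-.066,-.008,-.023]):
    F=go(np.pi/2,o,speed=.08)
if np.linalg.norm(F)<95:
    y=-.008
    for k in range(3):
        y+=.005; F=go(np.pi/2,[-.066,y,-.023])
        if np.linalg.norm(F)>100: break
rep('w13'); print(markang(pickle.load(open('pics/w13.pkl','rb'))))
E
```

```text
[-53.  -7. -18.] F [65.7 11.1  1.6] |F| 66.7 tau 0.5 act [-24.   -8.   35.3] gap 87.4 33.05
[-66.  -8. -23.] F [105.1  14.2 -13.7] |F| 107.0 tau 0.84 act [-24.7  -9.8  35.1] gap 88.1 33.38
33.375 -0.72 [105.15  14.17 -13.74] [  1.9  -15.34   0.16] 0.08806164837501669
0
```

View pics/w13.png

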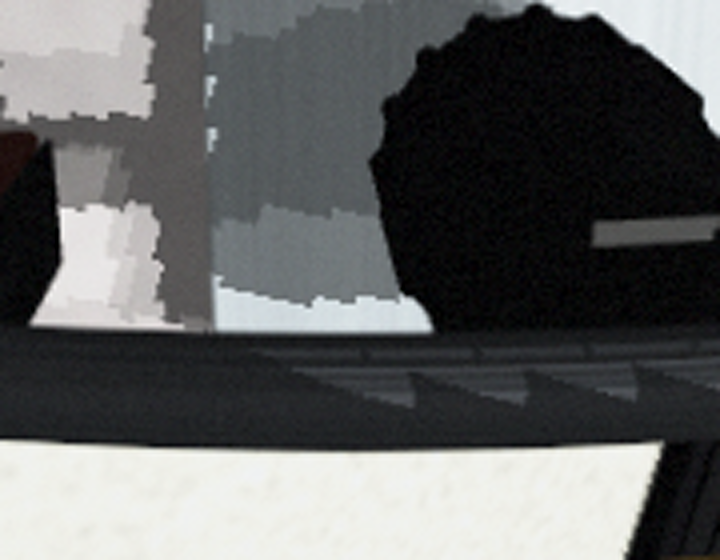

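```bash
python3 - <<'E'
from snap import *
F=go(np.pi/2,[-.060,-.004,-.0225])
y=-.004
while y<.017:
    y+=.007; F=go(np.pi/2,[-.060,y,-.0225],speed=.1)
    if np.linalg.norm(F)>105: break
rep('w14'); print(markang(pickle.load(open('pics/w14.pkl','rb'))))
E
```

```text
[-60.   -4.  -22.5] F [78.5 -1.5  3.1] |F| 78.5 tau 0.37 act [-24.1  -9.5  35. ] gap 87.9 33.67
[-60.    3.  -22.5] F [ 84.  -13.7  -6.1] |F| 85.3 tau -0.15 act [-24.   -5.6  34.9] gap 88.2 33.92
[-60.   10.  -22.5] F [ 85.1 -28.3 -10.8] |F| 90.4 tau -0.45 act [-24.   -2.2  35.3] gap 88.3 34.17
[-60.   17.  -22.5] F [73.6  7.7 12.2] |F| 75.0 tau 0.32 act [-24.4  10.8  35.5] gap 88.0 34.42
34.425 -0.65 [73.65  7.74 12.19] [  1.19 -11.73   1.3 ] 0.08802263712363448
0
```

View pics/w14.png

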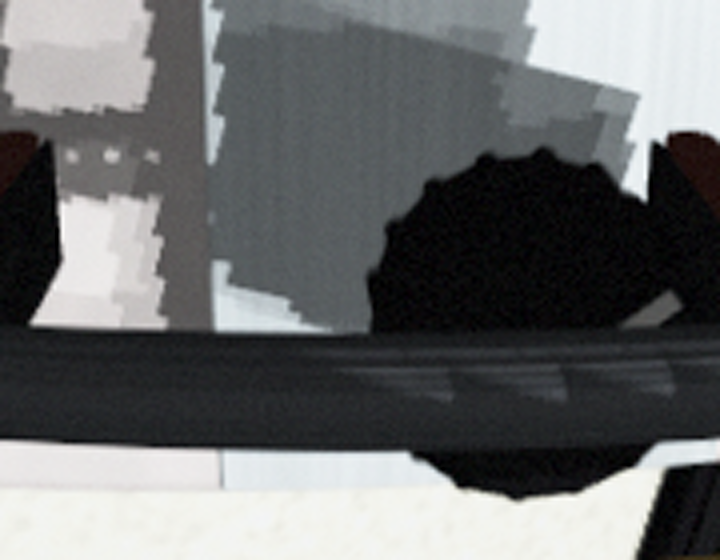

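```bash
python3 - <<'E'
from snap import *
F=go(np.pi/2,[-.024,.008,-.005],speed=.15)
p,q=tgt(np.pi/2,[0,.001,0]); move_l(p,speed=.2,orientation=q)
p,q=tgt(-1.2,[0,.001,0]); move_to(p,q)
show(); rep('w15'); print(markang(pickle.load(open('pics/w15.pkl','rb'))))
E
```

```text
[-24.   8.  -5.] F [ 5.6 -0.1  3.3] |F| 6.5 tau 0.05 act [-23.4   7.9  33.9] gap 88.2 34.9
[0. 0. 0.] F [ 0.2 -0.9 -0.1] |F| 0.9 tau -0.03 act [-0.2  1.  38.9] gap 87.7 37.53
37.5333 2.16 [ 0.2  -0.87 -0.15] [ 0.08  0.17 -0.03] 0.0877000972363135
(26, array([ 0.0018, -0.1297]), array([0.0007, 0.0015]), 0.84)
```

View pics/w15.png

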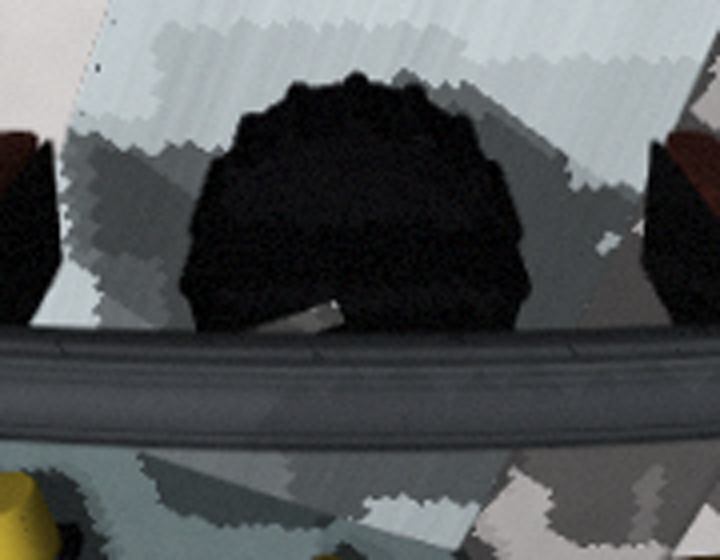

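```bash
python3 - <<'E'
from snap import *
close(); j6(2.16-2.75); show(); rep('w16'); print(markang(pickle.load(open('pics/w16.pkl','rb'))))
E
```

```text
[0. 0. 0.] F [-1.7 -2.4  0.9] |F| 3.1 tau 0.05 act [-0.5  0.7 39. ] gap 41.3 40.71
40.7083 -0.589 [-1.7  -2.43  0.92] [-0.39  0.47  0.04] 0.041265254159026404
(64, array([-0.0075, -0.1355]), array([0.0007, 0.0023]), -2.946)
```

View pics/w16.png

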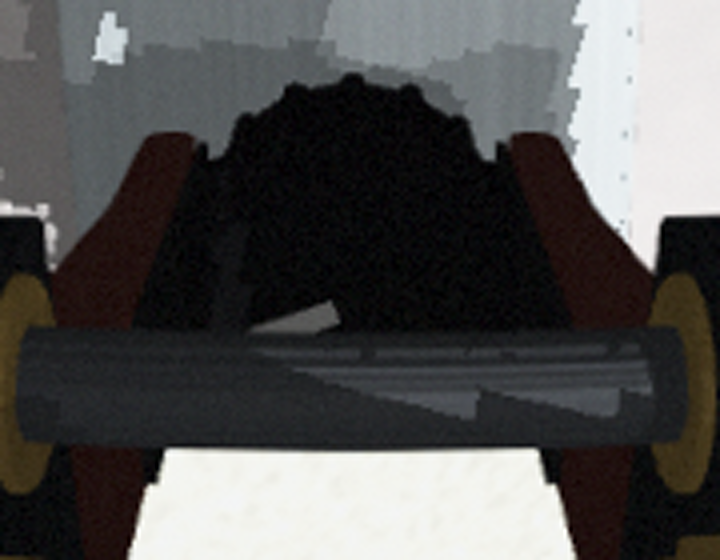

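```bash
python3 - <<'E'
from snap import *
j6(-.80); show()
gripper_open()
p,q=tgt(1.2,[0,.001,.075]); p=pose(f,0,-.134,.125,.0)[0]
s=state(); move_l(p,speed=.15); 
a=f[3]; x,y=.05*np.cos(a),-.05*np.sin(a)
move_to(*pose(f,x,y,.125,.8)); show()
d=get_image('wrist'); pickle.dump(d,open('pics/w17.pkl','wb')); 
im=cv2.resize(d['frame'][80:330,130:420],None,fx=2.7,fy=2.7,interpolation=2)
def poly(r,cx,cy,z,col):
    q=np.array([projF(d,R@np.array([cx+r*np.cos(b),cy+r*np.sin(b),z])+t) for b in np.linspace(0,6.283,60)])
    q=((q-[130,80]+.5)*2.7-.5); cv2.polylines(im,[np.round(q).astype(int)],False,col,1)
poly(.021,0,-.135,.052,(0,255,0));poly(.082,0,0,0,(0,255,255));poly(.009,x,y,.064,(255,0,255))
cv2.imwrite('pics/w17.png',im)
d=get_image('side');cv2.imwrite('pics/s17.png',d['frame'])
E
```

```text
[0. 0. 0.] F [-1.2 -1.8  0.6] |F| 2.2 tau 0.1 act [-0.4  0.7 39. ] gap 41.4 41.08
[0. 0. 0.] F [ 0.8 -0.8 -0.2] |F| 1.1 tau -0.14 act [ 41.9 161.4 124.3] gap 87.8 43.93
```

View pics/w17.png

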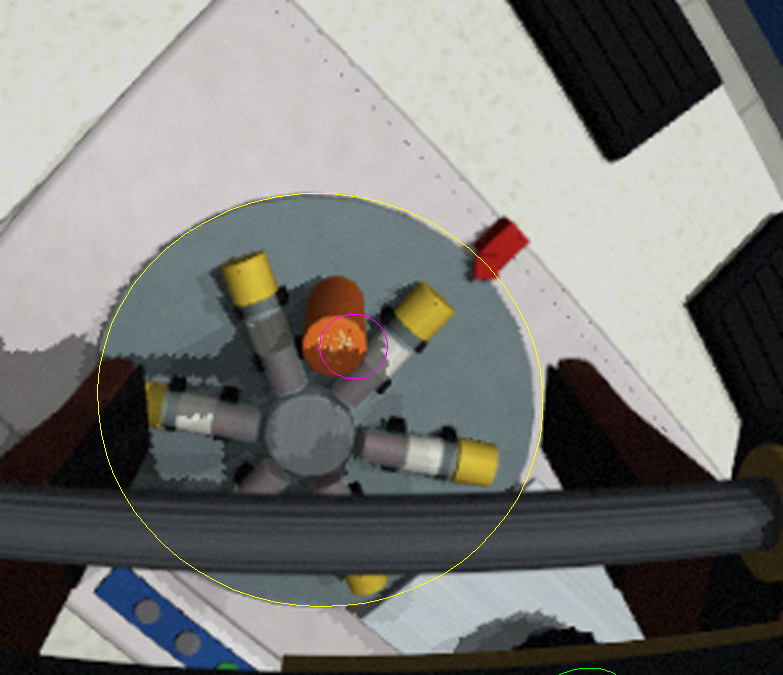

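View pics/s17.png

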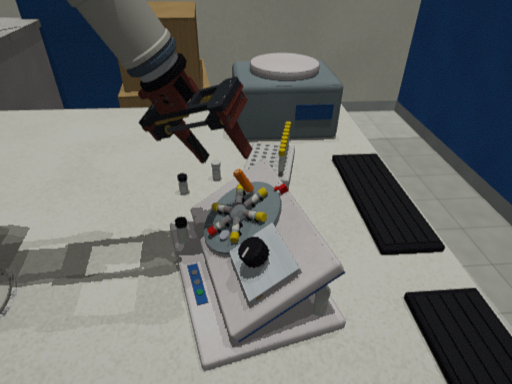

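```bash
python3 - <<'E'
from snap import *
d=pickle.load(open('pics/w17.pkl','rb'))
g=lambda u,v:((u+.5)/2.7-.5+130,(v+.5)/2.7-.5+80)
p=unF(d,*g(334,346),R,t,.064); print('handle',p,np.hypot(*p[:2]),-np.arctan2(p[1],p[0]), f)
for e in ((100,390),(533,400),(320,194),(445,231),(152,268)): 
    q=unF(d,*g(*e),R,t,0); print(e,q[:2].round(4),np.hypot(*q[:2]).round(4))
print(unF(d,*g(308,434),R,t,.015))
E
```

```text
handle [0.0388182  0.03013661 0.064     ] 0.049143341672663696 -0.6601545984103335 [ 0.53816299  0.07551341  0.23940306 -0.55844516]
(100, 390) [-0.05    0.0636] 0.0809
(533, 400) [ 0.0613 -0.0489] 0.0784
(320, 194) [0.0578 0.0577] 0.0816
(445, 231) [0.0795 0.0193] 0.0818
(152, 268) [-0.0018  0.0804] 0.0804
[-0.00099271  0.00312658  0.015     ]
```

```bash
cat >> snap.py <<'E'
C=np.array([-.0005,.0015])
def hp(a,z=.045,r=.05): return pose(f,C[0]+r*np.cos(a),C[1]-r*np.sin(a),z,.8)
E
python3 - <<'E'
from snap import *
move_l(hp(-.64,.115)[0],speed=.12); move_l(hp(-.64)[0],speed=.09); show()
close(); show()
d=get_image('wrist');cv2.imwrite('pics/w18.png',cv2.resize(d['frame'][120:330,130:390],None,fx=2.7,fy=2.7))
E
```

```text
[0. 0. 0.] F [-0.4 -0.4  0.3] |F| 0.7 tau 0.02 act [ 40.1 166.3  45.6] gap 87.8 45.21
[0. 0. 0.] F [ 0.9 -0.7 -0.3] |F| 1.2 tau -0.16 act [ 39.8 166.3  45.1] gap 17.6 46.29
```

View pics/w18.png

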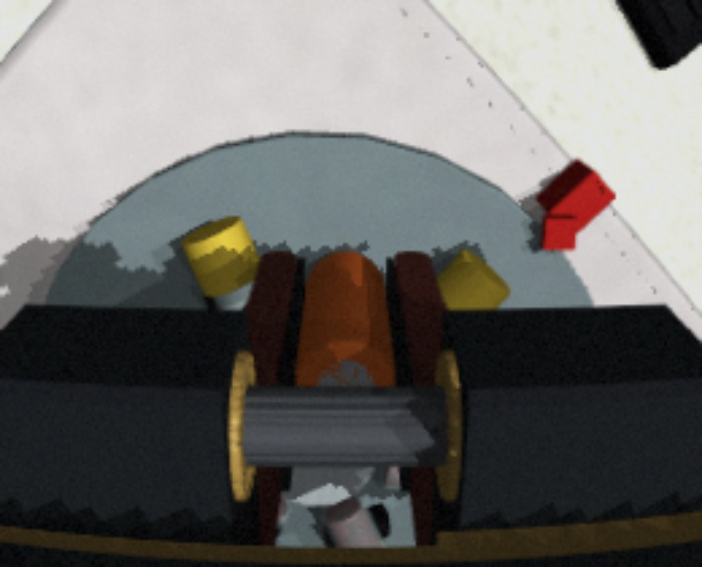

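```bash
cat >> snap.py <<'E'
def crank(a0,a1,step=.3):
    n=int(np.ceil((a1-a0)/step))
    for a in np.linspace(a0,a1,n+1)[1:]:
        move_l(hp(a)[0],speed=.05)
        s=state(); F=R.T@s['ft_force']; g=R.T@(s['ee_pos']-t)
        print(a.round(2),F.round(1),round(float(np.hypot(*(g[:2]-C))*1e3),1),round(float(-np.arctan2(g[1]-C[1],g[0]-C[0])),2),round(s['finger_gap']*1e3,1),round(s['time'],2))
        if np.linalg.norm(F)>40: print('STOP'); break
E
python3 - <<'E'
from snap import *
crank(-.64,.9)
d=get_image('side');cv2.imwrite('pics/s19.png',d['frame'])
E
```

```text
-0.38 [ 3.  -0.1 -0.2] 50.2 -0.37 17.4 46.75
-0.13 [ 4.  -0.2 -1.6] 50.3 -0.11 17.2 47.16
0.13 [ 5.1 -2.1 -2.6] 50.3 0.14 17.8 47.57
0.39 [ 5.4 -3.7 -3. ] 50.4 0.4 17.3 47.98
0.64 [ 3.9 -3.7 -2.7] 50.4 0.65 17.5 48.38
0.9 [ 2.9 -5.  -1.8] 50.4 0.91 17.8 48.79
```

View pics/s19.png

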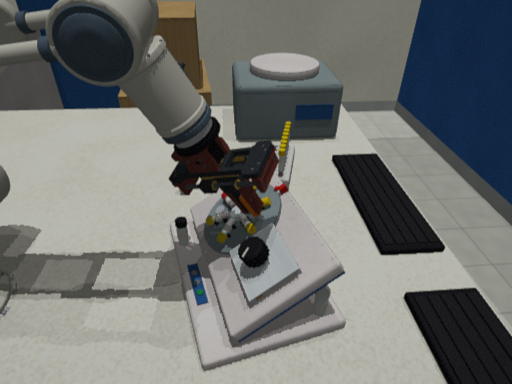

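```bash
python3 - <<'E'
from snap import *
crank(.9,6.283)
d=get_image('wrist');cv2.imwrite('pics/w20.png',cv2.resize(d['frame'][120:330,130:390],None,fx=2.7,fy=2.7))
E
```

```text
1.2 [ 1.1 -5.3  0.1] 50.3 1.21 17.2 49.29
1.5 [ 0.6 -4.7  2.1] 50.2 1.51 17.4 49.74
1.8 [-1.5 -3.6  2.1] 50.1 1.81 17.5 50.19
2.1 [-3.1 -2.9  4.4] 49.9 2.11 17.5 50.64
2.4 [-3.2 -0.4  3.7] 49.8 2.41 17.1 51.09
2.69 [-0.3  0.2  3.8] 49.7 2.71 17.5 51.54
2.99 [2.  0.9 1.2] 49.7 3.01 17.2 51.99
3.29 [ 3.9  0.4 -2.1] 49.6 -2.98 17.7 52.44
3.59 [ 4.2 -2.  -2.1] 49.6 -2.68 17.7 52.89
3.89 [ 4.8 -3.9 -1.2] 49.6 -2.37 17.2 53.34
4.19 [ 2.9 -4.  -1. ] 49.7 -2.07 16.9 53.79
4.49 [ 2.1 -6.1  0.2] 49.8 -1.78 17.4 54.24
4.79 [ 1.  -6.3  3.6] 49.9 -1.48 17.3 54.69
5.09 [-0.4 -5.5  4.9] 50.0 -1.19 17.4 55.14
5.39 [-2.1 -4.   5.2] 50.2 -0.9 17.5 55.59
5.68 [-1.9 -2.4  5.6] 50.3 -0.61 17.5 56.04
5.98 [-0.6 -1.4  4.6] 50.4 -0.3 17.7 56.49
6.28 [ 3.1 -0.6  1.1] 50.4 0.02 17.3 56.94
```

View pics/w20.png

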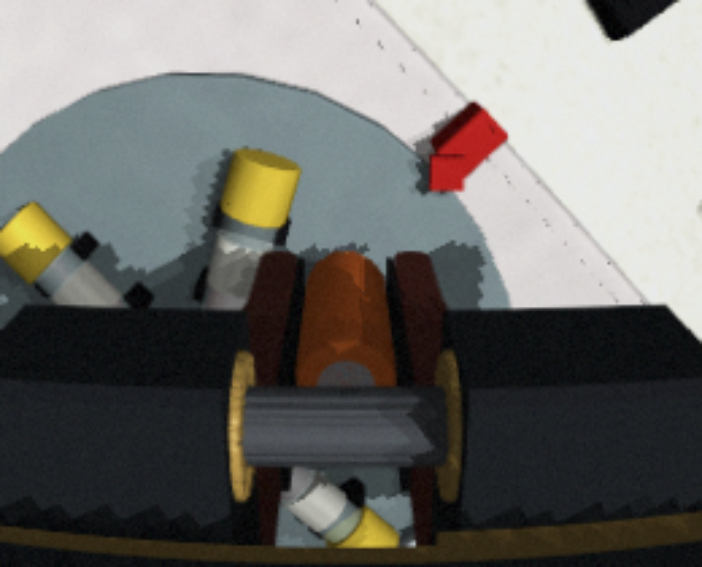

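Cranked to the pointer. Release, retreat along the axis, and verify.

```bash
python3 - <<'E'
from snap import *
gripper_open(); move_l(hp(6.283,.135)[0],speed=.15); show()
d=get_image('wrist');pickle.dump(d,open('pics/w21.pkl','wb'));im=cv2.resize(d['frame'][80:330,130:420],None,fx=2.7,fy=2.7,interpolation=2)
for P in ((.0495,.0015,.064),(-.0005,.0015,.064),(0,-.135,.052)):
    u=projF(d,R@np.array(P)+t); cv2.circle(im,tuple(int(v) for v in (u-[130,80])*2.7),3,(255,255,0),-1)
cv2.imwrite('pics/w21.png',im)
for n in('top','side'):
    d=get_image(n);pickle.dump(d,open(f'pics/{n}21.pkl','wb'));cv2.imwrite(f'pics/{n}21.png',d['frame'])
print(state()['time'])
E
```

```text
[0. 0. 0.] F [ 0.1 -0.1  0.5] |F| 0.6 tau -0.01 act [ 49.  136.5 134.2] gap 88.3 58.9
59.05
```

View pics/w21.png

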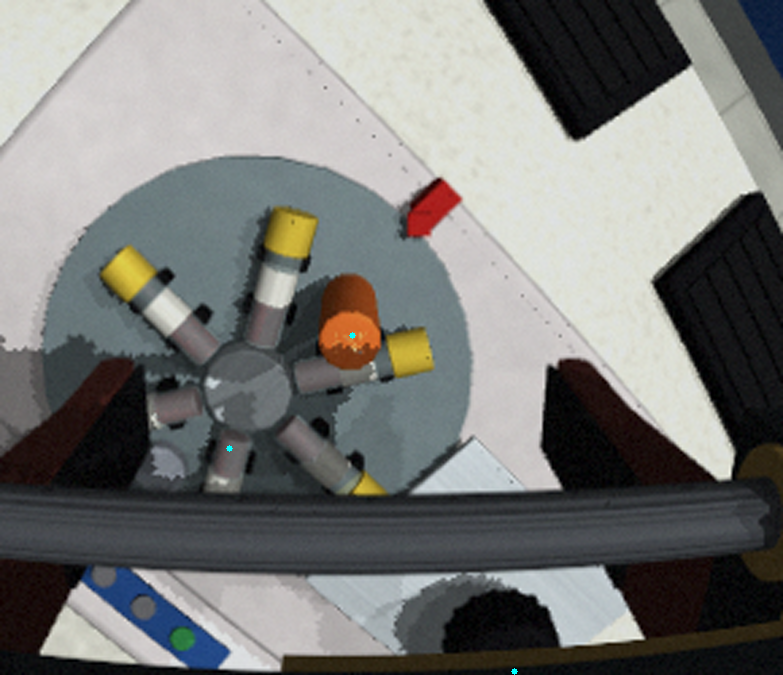

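View pics/side21.png

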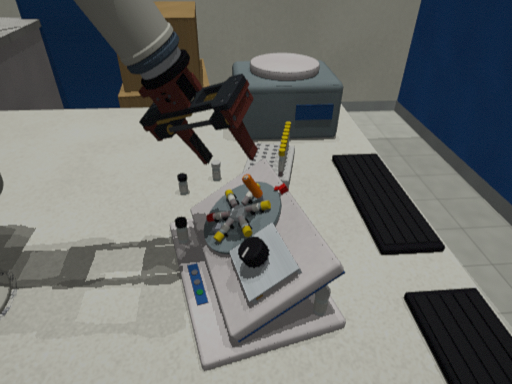

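```bash
python3 - <<'E'
from snap import *
d=pickle.load(open('pics/w21.pkl','rb'))
g=lambda u,v:((u+.5)/2.7-.5+130,(v+.5)/2.7-.5+80)
for z in (0,.008): p=unF(d,*g(412,234),R,t,z); print('ptr tip',p.round(4),np.arctan2(p[1]-C[1],p[0]-C[0]))
p=unF(d,*g(440,195),R,t,.006); print('ptr body',p.round(4))
p=unF(d,*g(350,337),R,t,.064); print('handle',p.round(4),-np.arctan2(p[1]-C[1],p[0]-C[0]))
S=pickle.load(open('pics/side21.pkl','rb'))
cv2.imwrite('pics/s22.png',np.hstack([cv2.resize(pickle.load(open(f'pics/{n}.pkl','rb'))['frame'][220:285,215:290],None,fx=5,fy=5,interpolation=2) for n in('side0','side21')]))
s0=pickle.load(open('pics/side0.pkl','rb'))
dd=np.abs(s0['frame'].astype(int)-S['frame']).max(2); print('vial region diffs A',dd[215:245,172:192].mean(),'C',dd[172:196,176:190].mean(),'D',dd[160:182,208:224].mean())
cv2.imwrite('pics/s23.png',np.hstack([cv2.resize(x['frame'][150:260,150:240],None,fx=4,fy=4) for x in (s0,S)]))
T0=pickle.load(open('pics/top0.pkl','rb'));T1=pickle.load(open('pics/top21.pkl','rb'))
cv2.imwrite('pics/t23.png',np.hstack([cv2.resize(x['frame'][120:270,130:370],None,fx=1.65,fy=1.65) for x in (T0,T1)]))
E
```

```text
ptr tip [ 0.0772 -0.0003  0.    ] -0.023562555760132095
ptr tip [0.0776 0.0011 0.008 ] -0.005214995571638111
ptr body [0.0937 0.0039 0.006 ]
handle [0.0486 0.0019 0.064 ] -0.008062150085069138
vial region diffs A 20.831666666666667 C 12.047619047619047 D 15.823863636363637
```

View pics/s22.png

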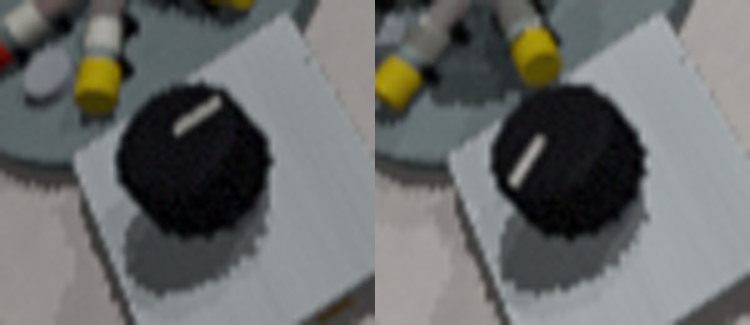

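View pics/s23.png

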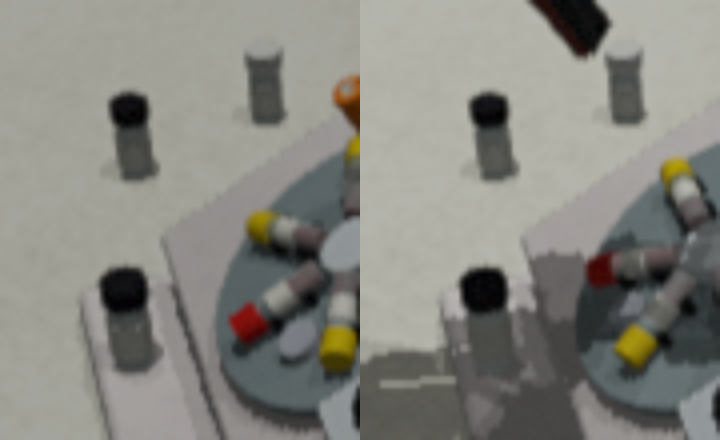

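View pics/t23.png

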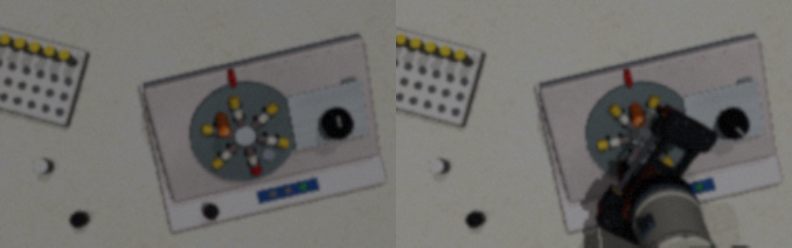

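```bash
python3 - <<'E'
from snap import *
def up(d,u,v,z):
    o,r=ray(d,u,v); o=R.T@(o-t); r=R.T@r; return (o+r*(z-o[2])/r[2])
for n,a,b in (('side0',(175,133),(222,100)),('side21',(540-375,138),(512-375,185))):
    d=pickle.load(open(f'pics/{n}.pkl','rb')); P=[up(d,(q[0]+.5)/5-.5+215,(q[1]+.5)/5-.5+220,.052) for q in (a,b)]
    v=P[1]-P[0]; print(n,P[0].round(4),P[1].round(4),np.arctan2(v[1],v[0])%(2*np.pi))
E
```

```text
side0 [ 0.0011 -0.137   0.052 ] [ 0.0183 -0.1365  0.052 ] 0.029363400678187268
side21 [-0.0023 -0.1364  0.052 ] [-0.0159 -0.1461  0.052 ] 3.76136293478345
```

```bash
python3 - <<'E'
from bench import *
print(job_done()); print(state()['time'])
E
```

```text
the job is handed in; nothing more can be done
None
the job is handed in; nothing more can be done
```

I broke the knob loose and backed it off. Then I cranked the disc past the red pointer and through one more full turn, released it at the pointer, and handed in at about 59 s of the 72 s.

**What I did**
- **Knob:** Gripping and twisting slipped on the seized knob several times. I broke it loose instead by pressing one fully opened finger sideways against it, at about 80–90 N, and rolling it anticlockwise. I then gripped it again and unscrewed it freely.
- **Wrist force:** The highest reading I saw was about 107 N, against the 120 N limit. I sampled only after each move, so a brief higher peak could have gone unseen.
- **Disc:** I turned it clockwise by the handle from about -0.64 to 6.28 rad. The pace was about 0.65 rad/s (roughly 10 s a turn), and forces stayed under about 8 N.

**Last checks before hand-in**
- **Knob angle:** The side camera puts it at about 3.7 rad (3.0 needed). An earlier wrist-camera reading, made with the mark partly hidden, implied about 3.55 rad.
- **Handle:** It stands at the pointer within about 0.03 rad.
- **Vials:** The two table vials and the low-edge vial look unmoved in the side view. I did not locate the one at the high right corner in any picture, so I did not check it directly; the arm never worked near that corner.
- **Robot:** The gripper is open and clear of everything, with about zero force on it.

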